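# Level the hinged leaf of the roller setting stand with its screw foot

### The arm

A 7-joint arm with a two-finger parallel gripper is mounted at the origin on the work surface. World frame = base frame: x ahead of the robot, y to its left, z up, the work surface at z = 0. Lengths are in m, angles in rad, forces in N, time in s.
With the tool pointing down it reaches from about 0.35 to 0.775 m from the base axis. Payload 3.1 kg.
Tool frame: the origin (TCP) lies midway between the tips of the shut fingers; the grasp point (between the pads) lies 19 mm behind it (grip_point_offset is the y of the grasp point in the tool frame, in m); y points along the fingers, x is the direction in which the jaws open and shut, and the axes are right-handed (so a half turn about y gives the same grasp; the last joint's range is limited). The gripper opens to 85 mm and grips with 20 to 120 N. Pads are 22 mm wide; open, the fingers measure 114 mm over their backs; the gripper's body (76 mm by 85 mm) begins 54 mm behind the grasp point. The pads swing forward as they close: fully open they stand 13 mm farther back than shut.
Start: joints at [-1.143, 0.311, 0.014, 1.512, -0.004, 1.319, -0.027], TCP at [0.249, 0.49, 0.21] pointing down, gripper open.
Joint ranges: [-2.7, 2.7], [-0.3, 1.91], [-1.27, 1.3], [0.12, 2.57], [-1.44, 4.58], [0.2, 2.03], [-3.05, 3.05]. Speed limits (rad/s): [2.79, 2.79, 3.14, 3.14, 3.14, 3.14, 3.14].

### API

Orientations are given as a rotation vector (axis times angle).
In Python, from plant import * gives the robot as it stands.
- The arm moves only by the tool arm_command, never from a script. Its argument "increments" is a list of rows, each an object with "translation": the shift along the tool's x, y, z in m, a list of three; "rotation": the turn, a rotation vector about the tool's x, y, z in rad, a list of three. In form: [{"translation": [dx, dy, dz], "rotation": [ax, ay, az]}, ...]. A call has 1 to 5 rows; each row shifts and turns the commanded pose from where the row before left it, along the tool's axes as they then stand; what a row does not reach is not made up. A row lasts 1/12 s, in which the tool goes at most 41.7 mm and 7.16 degrees, less where a joint would pass 70% of its speed; a pose out of reach is approached as far as the arm can. A call with a gripper value outside its range is refused whole. "grip" is the finger opening in m, from 0 to 0.0854, set as the call begins (left out, the last holds). The fingers move at their own pace and stop on an object; "newtons" is the grip in N (left out, the last holds). Time passes only in rows, so rows that do not move let the fingers close. It gives the time, the measured TCP pose, the force and the opening at its end, in the units of the state.
- get_obs(): the state, without advancing time (a new reading comes with each control period).
- snapshot(name): name is "side" or "top"; returns a dict with "image" (384x512x3 uint8, blue, green, red), "fx", "fy", "cx", "cy" (pixels), "R" (3x3) and "t" (3): a world point X has camera coordinates R X + t. Camera axes: x right, y down, z forward; pixel columns grow to the right and rows downward; lengths in m; the calibration is good to about 2 mm. A picture is of the moment at which its call begins. There is no depth.
- close_job(): hands the job in, once; it reports no verdict.
Trained networks look in a picture, given as the dict that the camera call returned (one of the last four; its "shot" number tells which), for a name from the list of things; names that differ only in an ending like _2 or _b are one class to them, and where a whole thing is asked for, a point or a joint stands for the part that bears it (a point fixed in the world has none). Each returns a list of dicts, best first, with "conf" (0 to 1); they miss things now and then, are a little off and sometimes report something else, mostly with a low value. They report only what shows in the picture. A call takes as long as a camera call. They do not tell look-alikes from the thing itself.
- cut_out(picture, name): "mask" (384x512 bool, what is visible of it).
- spot_point(picture, name): "location" ([x, y, z] in m, in world coordinates, good to about 4 mm: a listed point, or the origin of a listed thing).
The state is a dict: "time": time; "qpos": joint angles; "joint_velocities": joint speeds; "effort": joint torques, N m; "tcp_pos": TCP position; "orientation": TCP orientation; "force": force on the tool from outside, world axes, zero at the start; "wrist_torque": the same for the moment, N m; "gripper_width": finger opening in m.
Only numpy, scipy, OpenCV 4.12 (cv2) and the standard library are available. Lean on these libraries where they do the work, as an engineer would, in place of code of your own. Each camera call takes 0.05 s, during which the arm holds its last target.

### The job

The hinged leaf of the roller setting stand is swung up: lower it gently until its levelling foot rests on the pad, then lay the spirit level on the leaf, pointing straight from the hinge to the front edge. Press the leaf down on its foot at the wing knob and turn the knob until the bubble sits between the two lines, and finish while still holding on and pressing down firmly, so that the lock nut can be tightened: do not let go. Leave the other parts on the bench where they lie.

Things in the scene. Friction and masses are not known exactly. Their poses are not given: they have to be found in the camera images.
- leaf: aluminium plate, 220 wide (y), 8 mm thick, hinged at the far side of the dark green stand. Origin on the hinge axis (80 mm above the bench), mid-width; y along the hinge pin, x from the plate towards the hinge, z the plate's upward normal. Plate from x = -15 to -260 mm (front edge, towards the robot), top face at z = +4 mm. Starts swung up 0.45 to 0.85 rad, front edge high.
- leaf_front (a point): point on the leaf's top face, 20 mm in from the middle of the front edge (leaf x -240, y 0, z 4 mm), leaf axes: press down here to lower. The hinge is spring-balanced and a little stiff: the leaf stays where it is left; 2 to 5 N here moves it down. Down on its foot it is up to 0.015 rad off level, front high; when the foot is shortened it does not follow by itself: it must be pressed.
- level_place (a point): free spot on the leaf's top face where the level's underside centre can go (leaf x -120, y -50, z 4 mm), leaf axes; the level lies along x, either way round; 10 or 20 mm off does not matter.
- knob_grip (a point): middle of the knob's red wing (46 long, 12 thick, 26 mm high), at leaf x -205, y 55 mm, 39 mm (give or take 3) over the leaf's top face. x along the wing, z up along the screw. It stands on a black disc, 50 mm diameter, top 13 mm below this point, that takes the push of fingertips. Many turns, 0.06 N m friction, stays where left.
- foot: the steel levelling screw under the knob; origin on its axis near mid-plate (leaf x -205, y 55 mm), z up, round end 60 mm below. Right-hand thread, 4 mm a turn: clockwise seen from above lengthens it and raises the leaf's front, anticlockwise lowers it, 3.1 mrad of leaf tilt per rad turned. It starts too long, by about 1.6 to 3.6 rad of turning.
- pad: round steel anvil pad on the stand's base, 44 mm diameter, straight below the lowered foot; top face 20 mm above its origin. Fixed. Pressing the leaf down firmly means some 10 N or more (under 25) on this pad; less than that and the lock nut would shift it.
- level: spirit level, aluminium block with black ends, 160 long (x), 30 wide (y), 36 mm high, about 0.35 kg, loose on the bench. Origin at the centre of its underside, z up. The lower block is 20 mm high; above it the vial, 76 mm long, between two end blocks. Grip it across its 30 mm width at the middle.
- bubble (a joint): place of the white bubble along the level's vial in m, + towards the level's +x end, 0 in the middle. Bubble 16 mm long, the two black lines 21 mm apart: it is between them within 2.5 mm of the middle. It runs to the higher end, 1 mm per mrad of tilt, and settles in about a second.
- bushing: brass bushing, 48 mm diameter, 40 mm high, standing; origin at the centre of its underside. Leave alone.
- sleeve: black rubber roller sleeve, 72 mm diameter, 80 mm high, standing; origin at the centre of its underside. Leave alone.
- cap_a: blue seal cap, 62 mm diameter, 18 mm high; origin at the centre of its underside. Leave alone.
- cap_b: the other blue seal cap, the same. Leave alone.
- retainer: steel retainer plate, 90 x 90 x 8 mm, lying flat; origin at the centre of its underside. Leave alone.
- spanner: steel spanner, 180 mm long along its x, lying flat. Leave alone.
Not all that is in view belongs to the job. Several things look just like the pad: the one meant starts nearest to the robot's base. Of the things like the level, leave any that is pink; of the rest the smaller one is meant.

How it is judged:
By the outcome, as a careful person would: the job done as asked, in the order asked, and still so for the second after the job is handed in, while the arm keeps its last pose, push and grip.
It also fails if it takes over 72 s, if anything falls off the work surface, if the arm or the gripper's body presses on something with over 40 N, if the wrist force passes 120 N, or if a joint passes its speed limit or range.

## Working session

There is one attempt and no reset: what is moved stays moved. The work goes in short steps, Python scripts to look and compute and a tool call to move; the robot and the scene stay as the last step left them, time stands still between calls to the robot, and variables do not carry over. Pictures are saved under pics/ and viewed, and the job is handed in when it is done.

Besides the shell and the picture viewer there is one more tool, called after "Call:" as a command line: name --argument value ..., lists and objects as JSON in quotes. arm_command: Moves the arm, as the interface text tells. Its arguments: {"type":"object","properties":{"increments":{"type":"array","items":{"type":"object","properties":{"translation":{"type":"array","items":{"type":"number"}},"rotation":{"type":"array","items":{"type":"number"}}}}},"grip":{"type":"number"},"newtons":{"type":"number"}},"required":["increments"]}

```bash
ls; mkdir -p pics; cat > h.py <<'E'
from plant import *
import numpy as np, cv2
from scipy.spatial.transform import Rotation as Rn
def save(s,name,crop=None,scale=1.0):
    im=s["image"]
    if crop: x0,y0,x1,y1=crop; im=im[y0:y1,x0:x1]
    im=cv2.resize(im,None,fx=scale,fy=scale,interpolation=cv2.INTER_CUBIC); cv2.imwrite("pics/"+name+".png",im)
def proj(s,X):
    c=np.array(s["R"])@np.array(X)+np.array(s["t"]).ravel(); return np.array([s["fx"]*c[0]/c[2]+s["cx"],s["fy"]*c[1]/c[2]+s["cy"]])
def ray(s,uv):
    R=np.array(s["R"]);t=np.array(s["t"]).ravel()
    d=R.T@np.array([(uv[0]-s["cx"])/s["fx"],(uv[1]-s["cy"])/s["fy"],1.]); return -R.T@t,d
def onz(s,uv,z):
    o,d=ray(s,uv); return o+d*(z-o[2])/d[2]
E
python3 - <<'E'
from h import *
o=get_obs(); print({k:np.round(v,3).tolist() for k,v in o.items()})
print(Rn.from_rotvec(o["orientation"]).as_matrix().round(3))
for n in("top","side"):
    s=snapshot(n); save(s,n+"0",scale=1.5); print(n,s["fx"],s["cx"],s["cy"],np.round(s["R"],3).tolist(),np.round(s["t"],3).tolist(), "cam",np.round(-np.array(s["R"]).T@np.array(s["t"]).ravel(),3))
    for nm in("leaf","leaf_front","level_place","knob_grip","foot","pad","level"):
        print(nm,[(np.round(d["location"],3).tolist(),round(d["conf"],2),proj(s,d["location"]).round().tolist()) for d in spot_point(s,nm)])
E
```

```text
pics
{'time': 0.0, 'qpos': [-1.143, 0.312, 0.014, 1.513, -0.004, 1.319, -0.027], 'joint_velocities': [0.001, 0.002, -0.0, -0.0, 0.002, 0.0, 0.0], 'effort': [-0.0, -37.992, 0.146, -23.059, 0.012, 0.014, -0.0], 'tcp_pos': [0.249, 0.49, 0.209], 'orientation': [-1.397, -0.855, 0.858], 'force': [-0.077, -0.899, 0.427], 'wrist_torque': [0.007, 0.014, 0.06], 'gripper_width': 0.085}
[[ 0.453 -0.001 -0.892]
 [ 0.892 -0.002  0.453]
 [-0.002 -1.    -0.   ]]
top 386.13022901571384 257.29806613391645 184.56762585350623 [[-0.021, -1.0, -0.001], [-0.984, 0.021, -0.177], [0.177, -0.003, -0.984]] [-0.011, 0.525, 1.119] cam [ 0.318 -0.018  1.195]
leaf [([0.734, 0.055, 0.082], 0.78, [230.0, 115.0])]
leaf_front [([0.55, 0.043, 0.243], 0.55, [231.0, 162.0])]
level_place [([0.652, -0.003, 0.154], 0.97, [250.0, 133.0])]
knob_grip [([0.599, 0.1, 0.244], 0.77, [209.0, 143.0])]
foot [([0.569, 0.101, 0.213], 0.86, [210.0, 158.0])]
pad [([0.528, 0.098, 0.004], 0.7, [219.0, 187.0]), ([0.708, 0.364, 0.006], 0.5, [136.0, 133.0])]
level [([0.525, -0.264, -0.001], 0.81, [334.0, 185.0]), ([0.315, -0.132, -0.003], 0.78, [295.0, 254.0]), ([0.73, -0.245, 0.004], 0.59, [325.0, 123.0])]
side 448.19342262404155 253.06745301571812 192.40823437287975 [[-0.856, -0.517, 0.008], [-0.351, 0.57, -0.743], [0.38, -0.639, -0.669]] [0.444, 0.251, 1.305] cam [-0.027  0.92   1.056]
leaf [([0.733, 0.054, 0.082], 0.81, [190.0, 182.0])]
leaf_front [([0.555, 0.04, 0.236], 0.93, [236.0, 160.0])]
level_place [([0.651, 0.002, 0.161], 0.94, [218.0, 163.0])]
knob_grip [([0.6, 0.1, 0.242], 0.51, [212.0, 164.0])]
foot [([0.33, -0.359, -0.0], 0.72, [347.0, 174.0]), ([0.574, 0.099, 0.21], 0.58, [220.0, 175.0]), ([0.552, 0.039, 0.237], 0.51, [237.0, 160.0])]
pad [([0.71, 0.37, 0.002], 0.61, [134.0, 263.0]), ([0.615, 0.275, 0.008], 0.54, [179.0, 254.0])]
level [([0.314, -0.129, -0.002], 0.79, [325.0, 213.0]), ([0.728, -0.249, -0.001], 0.75, [240.0, 155.0])]
```

View pics/top0.png

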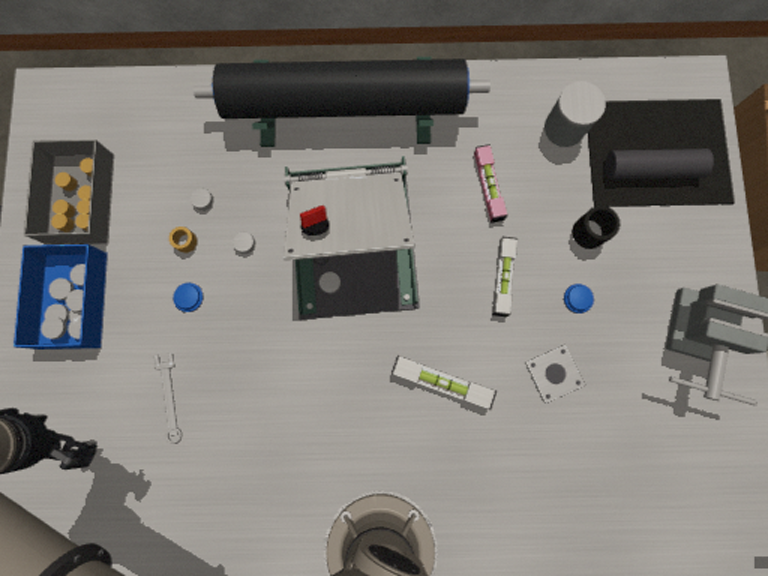

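View pics/side0.png

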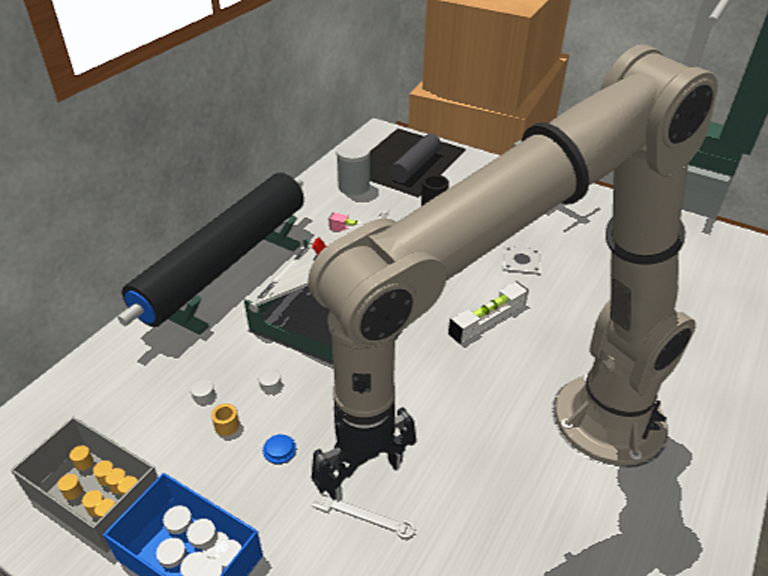

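In the top view, the things that could be taken for the level are pink at (327,122), the small white one at (337,184) and the long white one at (295,255). I expect the small white one, about 51 px ≈ 160 mm. The pad candidates are (219,187) under the leaf, (163,162) and (134,133). The one under the leaf is nearest to the base. Next, close crops.

```bash
python3 - <<'E'
from h import *
s=snapshot("top"); save(s,"top1",(180,90,380,290),4)
np.save("top1.npy",s,allow_pickle=True)
# level candidates: size by mask min area rect on z~0.03
for d in cut_out(s,"level"):
    m=d["mask"].astype(np.uint8); ys,xs=np.nonzero(m)
    P=np.array([onz(s,(x,y),0.025)[:2] for x,y in zip(xs,ys)]).astype(np.float32)
    r=cv2.minAreaRect(P*1000); bgr=s["image"][m>0].mean(0)
    print("level",round(d["conf"],2),xs.mean().round(1),ys.mean().round(1),r,bgr.round())
for d in spot_point(s,"level"): print(np.round(d["location"],4),d["conf"])
for d in cut_out(s,"leaf")[:1]:
    m=d["mask"].astype(np.uint8); c,_=cv2.findContours(m,0,1); c=max(c,key=cv2.contourArea)
    print("leaf",d["conf"],cv2.approxPolyDP(c,4,True).reshape(-1,2).tolist())
for d in cut_out(s,"knob_grip")[:1]:
    m=d["mask"].astype(np.uint8); ys,xs=np.nonzero(m); print("knob",d["conf"],len(xs),xs.mean(),ys.mean())
im=s["image"].astype(int); red=(im[...,2]>120)&(im[...,1]<70)&(im[...,0]<70)
red[:, :190]=0; red[:,240:]=0; ys,xs=np.nonzero(red); print("red",len(xs),cv2.minAreaRect(np.c_[xs,ys].astype(np.float32)))
E
```

```text
level 0.96 326.3 121.4 ((727.2254028320312, -244.40817260742188), (170.1125030517578, 42.62092590332031), 9.192118644714355) [119. 124. 152.]
level 0.91 296.2 254.8 ((314.7931213378906, -131.12554931640625), (210.52931213378906, 44.01849365234375), 69.10148620605469) [148. 169. 168.]
level 0.69 336.1 184.5 ((526.22998046875, -265.0657653808594), (35.4429931640625, 166.048828125), 81.4763412475586) [141. 160. 159.]
[ 0.3144 -0.1331 -0.0018] 0.9
[ 0.7316 -0.2445  0.0031] 0.83
leaf 0.87 [[267, 116], [244, 117], [238, 112], [195, 121], [189, 170], [214, 176], [222, 169], [274, 165]]
knob 0.73 286 209.7027972027972 147.1013986013986
red 74 ((209.0, 143.5), (9.099071502685547, 16.341190338134766), 68.19859313964844)
```

View pics/top1.png

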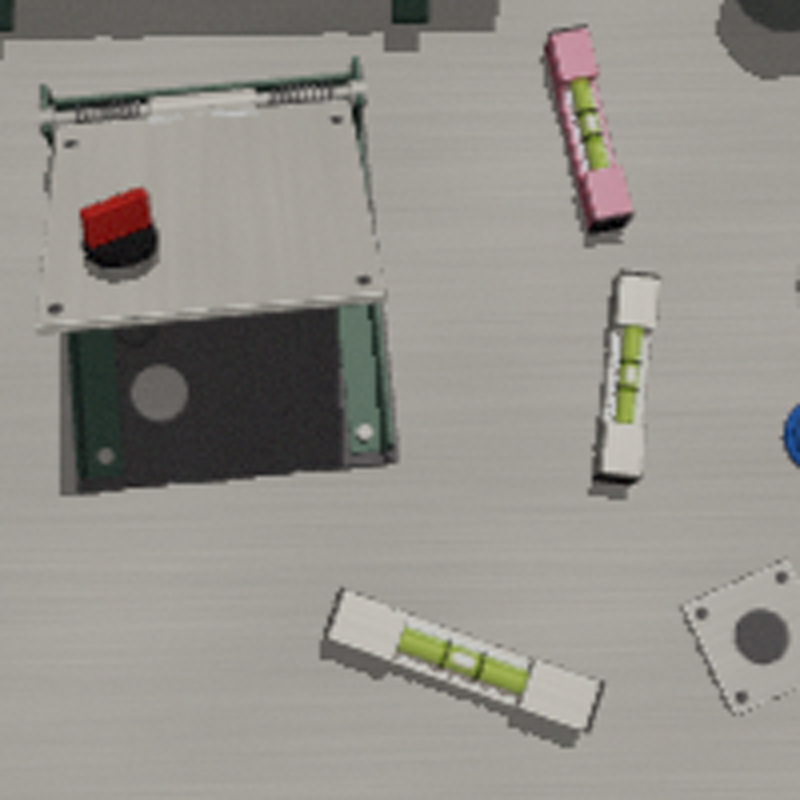

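The close crop shows the small white level at crop (628,376), pixel (337,184), lying almost along image-vertical. The leaf is swung up, with the red wing at crop (115,218). The pad under it is at crop (160,392). The mask length of 166 mm confirms the small white one. Next, axes and geometry.

```bash
python3 - <<'E'
from h import *
s=np.load("top1.npy",allow_pickle=True).item()
cp=lambda x,y:(180+x/4-.375,90+y/4-.375)
def ln(a,b,z):
    A,B=onz(s,cp(*a),z),onz(s,cp(*b),z); d=B-A; print(A.round(4),B.round(4),"len",np.linalg.norm(d).round(4),"ang",np.arctan2(d[1],d[0]).round(4))
print("front edge (expect perp)");ln((384,297),(38,328),.25)
print("hinge");ln((362,90),(42,118),.085)
print("stand front");ln((396,463),(75,493),.0)
print("level axis");ln((620,474),(637,276),.036)
print("level sides top");ln((640,481),(658,277),.036);ln((596,474),(615,273),.036)
print("pad c",onz(s,cp(160,392),.02))
print("wing top edge");ln((80,210),(145,188),.26)
E
```

```text
front edge (expect perp)
[ 0.5401 -0.0682  0.25  ] [0.5248 0.1487 0.25  ] len 0.2174 ang 1.6411
hinge
[ 0.7395 -0.0651  0.085 ] [0.7225 0.1765 0.085 ] len 0.2421 ang 1.6411
stand front
[ 0.466  -0.0869  0.    ] [0.4479 0.1628 0.    ] len 0.2503 ang 1.6432
level axis
[ 0.4496 -0.2534  0.036 ] [ 0.6027 -0.2752  0.036 ] len 0.1546 ang -0.1414
level sides top
[ 0.444  -0.2681  0.036 ] [ 0.6016 -0.2913  0.036 ] len 0.1593 ang -0.1461
[ 0.45   -0.2353  0.036 ] [ 0.6055 -0.2583  0.036 ] len 0.1571 ang -0.1472
pad c [0.52253424 0.09466356 0.02      ]
wing top edge
[0.5978 0.1213 0.26  ] [0.6112 0.0805 0.26  ] len 0.043 ang -1.2518
```

The leaf's yaw is 0.070, with the hinge at about (0.733, 0.055, 0.08) and a tilt of about 0.71 rad. The level is at (0.525, -0.263) with yaw -0.147. First I'll raise the tool, align it with the leaf and shut the fingers.

Call:
arm_command --increments '[{"translation": [0, -0.024, 0], "rotation": [0, -0.108, 0]}, {"translation": [0, -0.024, 0], "rotation": [0, -0.108, 0]}, {"translation": [0, -0.024, 0], "rotation": [0, -0.108, 0]}, {"translation": [0, -0.024, 0], "rotation": [0, -0.108, 0]}, {"translation": [0, -0.024, 0], "rotation": [0, -0.108, 0]}]' --grip 0.0 --newtons 40

```text
time: 1.47
tcp_pos: [0.2489, 0.4903, 0.3315]
orientation: [-1.173, -1.265, 1.265]
force: [0.2, 1.2, 0.6]
gripper_width: 0.0258
```

```bash
cat >> h.py <<'E'
def leafx(t,lx,ly,lz,O=(0.733,0.055,0.08),yaw=0.07):
    # leaf tilt t: front high
    ex=np.array([np.cos(yaw)*np.cos(t),np.sin(yaw)*np.cos(t),-np.sin(t)]); ey=np.array([-np.sin(yaw),np.cos(yaw),0]); ez=np.cross(ex,ey)
    return np.array(O)+lx*ex+ly*ey+lz*ez
def to(target,az=None):
    o=get_obs(); M=Rn.from_rotvec(o["orientation"]).as_matrix()
    d=M.T@(np.array(target)-o["tcp_pos"]); print("t",round(float(o["time"]),2),"tcp",np.round(o["tcp_pos"],4),"az",np.arctan2(M[1,0],M[0,0]).round(4),"ydir",M[:,1].round(3),"q1,q7",np.round(o["qpos"],2)[[0,6]],"F",np.round(o["force"],1),"w",round(float(o["gripper_width"]),4)); print(" tool delta",d.round(4))
    if az is not None: print(" rot y",-(az-np.arctan2(M[1,0],M[0,0])).round(4))
    return d
E
python3 - <<'E'
from h import *
for t in (.73,.71,.69,.5,.25,.1,.02,.0): print(t,leafx(t,-.24,0,.004).round(4),leafx(t,-.205,.055,.043).round(4))
to([0.56,0.044,0.30],1.641)
E
```

```text
0.73 [0.5573 0.0427 0.243 ] [0.6054 0.1012 0.2488]
0.71 [0.554  0.0425 0.2395] [0.602  0.101  0.2462]
0.69 [0.5509 0.0422 0.2359] [0.5987 0.1007 0.2437]
0.5 [0.5248 0.0404 0.1986] [0.5703 0.0987 0.216 ]
0.25 [0.502  0.0388 0.1433] [0.5416 0.0967 0.1724]
0.1 [0.4952 0.0383 0.1079] [0.53   0.0959 0.1433]
0.02 [0.4937 0.0382 0.0888] [0.5256 0.0956 0.1271]
0.0 [0.4936 0.0382 0.084 ] [0.5247 0.0955 0.123 ]
t 1.47 tcp [0.2489 0.4903 0.3315] az 1.6464 ydir [ 0.  0. -1.] q1,q7 [-1.09  0.5 ] F [0.2 1.2 0.6] w 0.0258
 tool delta [-0.4685  0.0315 -0.2765]
 rot y 0.0054
```

Call:
arm_command --increments '[{"translation": [-0.0335, 0, -0.0198], "rotation": [0, 0, 0]}, {"translation": [-0.0335, 0, -0.0198], "rotation": [0, 0, 0]}, {"translation": [-0.0335, 0, -0.0198], "rotation": [0, 0, 0]}, {"translation": [-0.0335, 0, -0.0198], "rotation": [0, 0, 0]}, {"translation": [-0.0335, 0, -0.0198], "rotation": [0, 0, 0]}]'

```text
time: 1.88
tcp_pos: [0.3603, 0.3287, 0.3306]
orientation: [-1.175, -1.262, 1.26]
force: [1.1, 0.8, 0.5]
gripper_width: -0.0
```

Call:
arm_command --increments '[{"translation": [-0.0335, 0, -0.0198], "rotation": [0, 0, 0]}, {"translation": [-0.0335, 0, -0.0198], "rotation": [0, 0, 0]}, {"translation": [-0.0335, 0, -0.0198], "rotation": [0, 0, 0]}, {"translation": [-0.0335, 0, -0.0198], "rotation": [0, 0, 0]}, {"translation": [-0.0335, 0, -0.0198], "rotation": [0, 0, 0]}]'

```text
time: 2.3
tcp_pos: [0.4707, 0.1685, 0.3307]
orientation: [-1.175, -1.262, 1.26]
force: [0.8, 0.5, 0.0]
gripper_width: -0.0001
```

Call:
arm_command --increments '[{"translation": [-0.0335, 0.004, -0.0198], "rotation": [0, 0, 0]}, {"translation": [-0.0335, 0.006, -0.0198], "rotation": [0, 0, 0]}, {"translation": [-0.0335, 0.008, -0.0198], "rotation": [0, 0, 0]}, {"translation": [-0.033, 0.01, -0.0198], "rotation": [0, 0, 0]}, {"translation": [0, 0.01, 0], "rotation": [0, 0, 0]}]'

```text
time: 2.72
tcp_pos: [0.5615, 0.0315, 0.2913]
orientation: [-1.19, -1.248, 1.255]
force: [-1.1, -1.4, 0.1]
gripper_width: -0.0
```

```bash
python3 - <<'E'
from h import *
to([0.555,0.043,0.26],1.641)
s=snapshot("top"); save(s,"top2",(180,80,330,230),5)
E
```

```text
t 2.72 tcp [0.5615 0.0315 0.2913] az 1.6263 ydir [ 0.002 -0.009 -1.   ] q1,q7 [-0.33  1.62] F [-1.1 -1.4  0.1] w -0.0
 tool delta [0.0121 0.0312 0.0059]
 rot y -0.0147
```

View pics/top2.png

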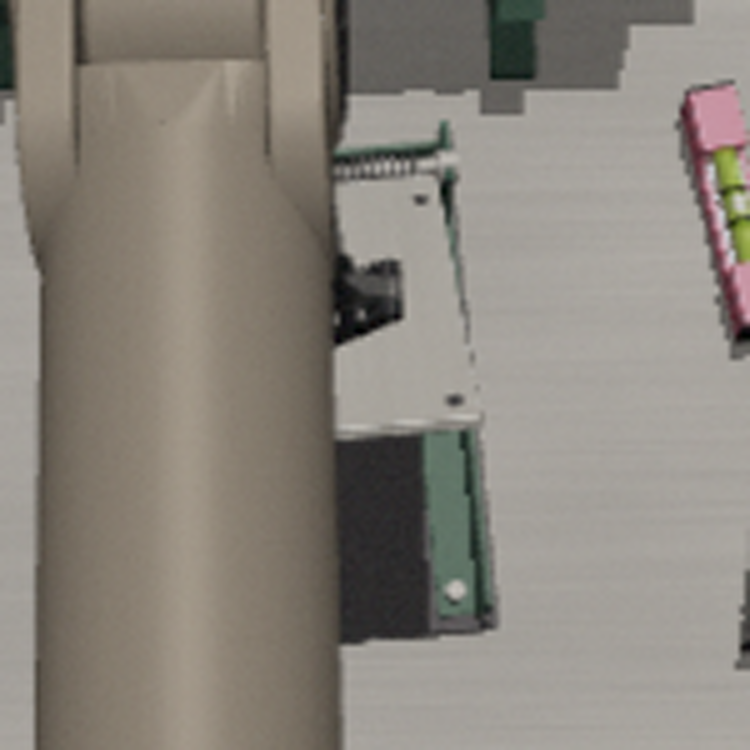

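The forearm covers the left of the leaf and the gripper is over its middle. The right half of the leaf, where the level will lie, stays visible. Next I'll approach the contact.

Call:
arm_command --increments '[{"translation": [0.006, 0.008, 0], "rotation": [0, -0.015, 0]}, {"translation": [0.006, 0.008, 0], "rotation": [0, 0, 0]}, {"translation": [0, 0.008, 0], "rotation": [0, 0, 0]}, {"translation": [0, 0.005, 0], "rotation": [0, 0, 0]}, {"translation": [0, 0.005, 0], "rotation": [0, 0, 0]}]'

```text
time: 3.18
tcp_pos: [0.5569, 0.0561, 0.2579]
orientation: [-1.166, -1.274, 1.274]
force: [0.0, -0.5, -0.7]
gripper_width: 0.0001
```

Call:
arm_command --increments '[{"translation": [0, 0.004, 0.0], "rotation": [0, 0, 0]}, {"translation": [0, 0.004, 0.0], "rotation": [0, 0, 0]}, {"translation": [0, 0.004, 0.0], "rotation": [0, 0, 0]}]'

```text
time: 3.43
tcp_pos: [0.5576, 0.0545, 0.2463]
orientation: [-1.168, -1.272, 1.271]
force: [-0.6, 0.7, -0.3]
gripper_width: 0.0
```

```bash
python3 - <<'E'
from h import *
to([0.555,0.043,0.24],1.641)
E
```

```text
t 3.43 tcp [0.5576 0.0545 0.2463] az 1.6561 ydir [ 0.001  0.    -1.   ] q1,q7 [-0.36  1.61] F [-0.6  0.7 -0.3] w 0.0
 tool delta [-0.0112  0.0062  0.0035]
 rot y 0.0151
```

Call:
arm_command --increments '[{"translation": [-0.0055, 0.003, 0.001], "rotation": [0, 0.015, 0]}, {"translation": [-0.0055, 0.003, 0.001], "rotation": [0, 0, 0]}, {"translation": [0, 0.004, 0.002], "rotation": [0, 0, 0]}]'

```text
time: 3.68
tcp_pos: [0.5547, 0.0406, 0.2364]
orientation: [-1.179, -1.258, 1.259]
force: [0.1, -0.7, -0.0]
gripper_width: -0.0001
```

Call:
arm_command --increments '[{"translation": [0, 0.005, 0.003], "rotation": [0, 0, 0]}, {"translation": [0, 0.005, 0.0035], "rotation": [0, 0, 0]}, {"translation": [0, 0.005, 0.0035], "rotation": [0, 0, 0]}]'

```text
time: 3.93
tcp_pos: [0.5442, 0.0425, 0.2211]
orientation: [-1.176, -1.261, 1.26]
force: [-0.5, -0.9, 2.1]
gripper_width: 0.0001
```

```bash
python3 - <<'E'
from h import *
to([0.525,0.041,0.2],1.641)
s=snapshot("top"); save(s,"top3",(180,80,330,230),5)
E
```

```text
t 3.93 tcp [0.5442 0.0425 0.2211] az 1.6411 ydir [ 0.001  0.    -1.   ] q1,q7 [-0.35  1.61] F [-0.5 -0.9  2.1] w 0.0001
 tool delta [-0.0002  0.0211  0.0193]
 rot y 0.0001
```

View pics/top3.png

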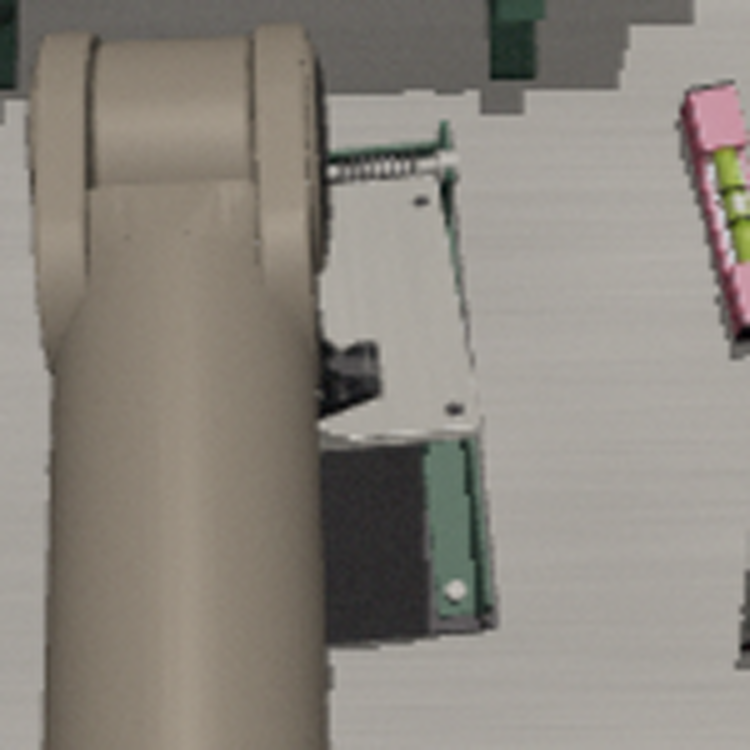

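Force is about 2 N and the front edge has moved from crop row 425 to 437, so the leaf is following. I'll continue along the arc.

Call:
arm_command --increments '[{"translation": [0, 0.006, 0.004], "rotation": [0, 0, 0]}, {"translation": [0, 0.006, 0.004], "rotation": [0, 0, 0]}, {"translation": [0, 0.006, 0.0035], "rotation": [0, 0, 0]}, {"translation": [0, 0.006, 0.0035], "rotation": [0, 0, 0]}, {"translation": [0, 0.006, 0.003], "rotation": [0, 0, 0]}]'

```text
time: 4.4
tcp_pos: [0.5258, 0.0414, 0.1907]
orientation: [-1.175, -1.261, 1.261]
force: [0.1, 0.4, 1.7]
gripper_width: 0.0002
```

Call:
arm_command --increments '[{"translation": [0, 0.006, 0.0026], "rotation": [0, 0, 0]}, {"translation": [0, 0.006, 0.0024], "rotation": [0, 0, 0]}, {"translation": [0, 0.006, 0.0022], "rotation": [0, 0, 0]}, {"translation": [0, 0.006, 0.002], "rotation": [0, 0, 0]}, {"translation": [0, 0.006, 0.0018], "rotation": [0, 0, 0]}]'

```text
time: 4.82
tcp_pos: [0.5151, 0.0405, 0.1606]
orientation: [-1.175, -1.261, 1.261]
force: [0.2, -0.5, 1.4]
gripper_width: -0.0001
```

```bash
python3 - <<'E'
from h import *
to([0.498,0.038,0.1],1.641)
E
```

```text
t 4.82 tcp [0.5151 0.0405 0.1606] az 1.6411 ydir [-0. -0. -1.] q1,q7 [-0.36  1.61] F [ 0.2 -0.5  1.4] w -0.0001
 tool delta [-0.0013  0.0606  0.0172]
 rot y 0.0001
```

Call:
arm_command --increments '[{"translation": [0, 0.006, 0.0022], "rotation": [0, 0, 0]}, {"translation": [0, 0.006, 0.0022], "rotation": [0, 0, 0]}, {"translation": [0, 0.006, 0.002], "rotation": [0, 0, 0]}, {"translation": [0, 0.006, 0.002], "rotation": [0, 0, 0]}, {"translation": [0, 0.006, 0.0018], "rotation": [0, 0, 0]}]'

```text
time: 5.23
tcp_pos: [0.5049, 0.0397, 0.1307]
orientation: [-1.175, -1.261, 1.261]
force: [-1.3, -0.0, 1.2]
gripper_width: 0.0001
```

Call:
arm_command --increments '[{"translation": [0, 0.006, 0.0015], "rotation": [0, 0, 0]}, {"translation": [0, 0.005, 0.001], "rotation": [0, 0, 0]}, {"translation": [0, 0.004, 0.001], "rotation": [0, 0, 0]}, {"translation": [0, 0.004, 0.001], "rotation": [0, 0, 0]}]'

```text
time: 5.57
tcp_pos: [0.5006, 0.0395, 0.1118]
orientation: [-1.175, -1.261, 1.261]
force: [-0.2, -0.5, 1.7]
gripper_width: -0.0002
```

Call:
arm_command --increments '[{"translation": [0, 0.003, 0], "rotation": [0, 0, 0]}, {"translation": [0, 0.003, 0], "rotation": [0, 0, 0]}, {"translation": [0, 0.002, 0], "rotation": [0, 0, 0]}]'

```text
time: 5.82
tcp_pos: [0.5008, 0.0395, 0.104]
orientation: [-1.175, -1.261, 1.261]
force: [-0.7, 1.1, 0.3]
gripper_width: -0.0004
```

```bash
python3 - <<'E'
from h import *
to([0.498,0.038,0.088],1.641)
E
```

```text
t 5.82 tcp [0.5008 0.0395 0.104 ] az 1.641 ydir [ 0.  0. -1.] q1,q7 [-0.35  1.62] F [-0.7  1.1  0.3] w -0.0004
 tool delta [-0.0013  0.016   0.0029]
 rot y 0.0
```

Call:
arm_command --increments '[{"translation": [0, 0.003, 0], "rotation": [0, 0, 0]}, {"translation": [0, 0.003, 0], "rotation": [0, 0, 0]}, {"translation": [0, 0.002, 0], "rotation": [0, 0, 0]}, {"translation": [0, 0.002, 0], "rotation": [0, 0, 0]}]'

```text
time: 6.15
tcp_pos: [0.5007, 0.0395, 0.094]
orientation: [-1.175, -1.261, 1.261]
force: [-1.2, -0.7, 1.3]
gripper_width: -0.0001
```

Call:
arm_command --increments '[{"translation": [0, 0.0015, 0], "rotation": [0, 0, 0]}, {"translation": [0, 0.0015, 0], "rotation": [0, 0, 0]}, {"translation": [0, 0.001, 0], "rotation": [0, 0, 0]}]'

```text
time: 6.4
tcp_pos: [0.5007, 0.0395, 0.0901]
orientation: [-1.175, -1.261, 1.261]
force: [-0.2, 0.6, 0.9]
gripper_width: 0.0002
```

```bash
python3 - <<'E'
from h import *
to([0.498,0.038,0.088],1.641)
s=snapshot("top"); save(s,"top4",(180,80,330,230),4)
s=snapshot("side"); save(s,"side4",(120,100,370,290),3)
E
```

```text
t 6.4 tcp [0.5007 0.0395 0.0901] az 1.641 ydir [-0. -0. -1.] q1,q7 [-0.35  1.63] F [-0.2  0.6  0.9] w 0.0002
 tool delta [-0.0013  0.0021  0.0028]
 rot y 0.0
```

View pics/side4.png

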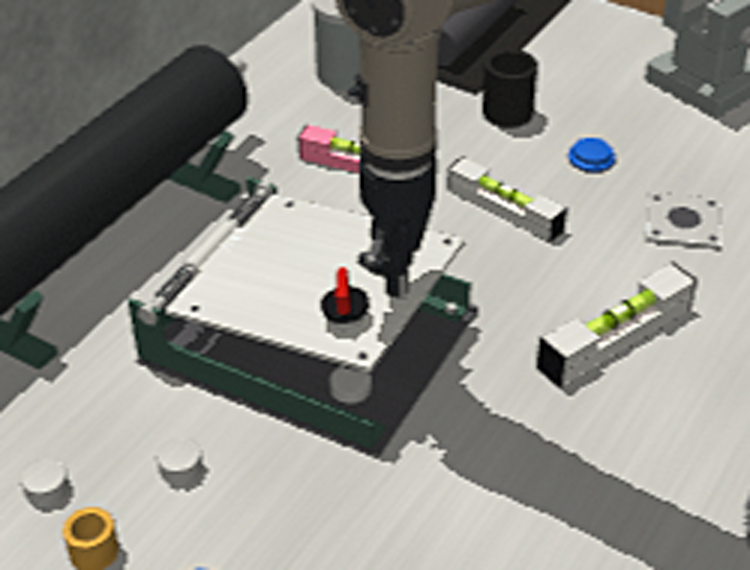

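View pics/top4.png

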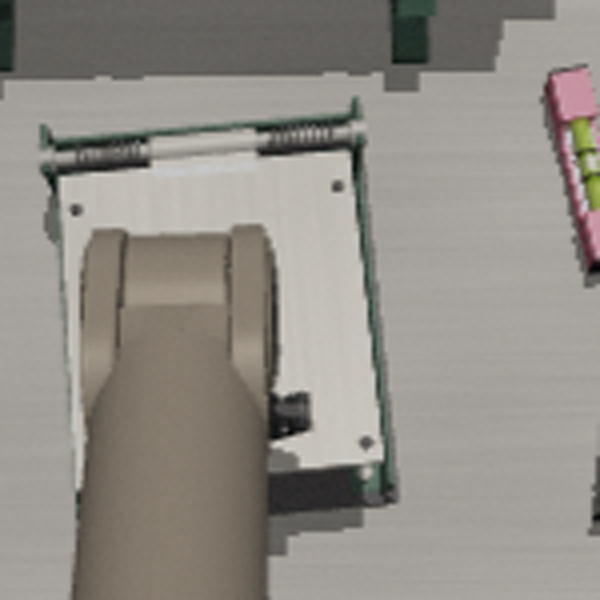

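The leaf is nearly flat. The pad shows just beyond its front edge at side crop (350,383), and the fingers are on it at (398,285). I'll keep going slowly until the foot stops it.

Call:
arm_command --increments '[{"translation": [0, 0.001, 0], "rotation": [0, 0, 0]}, {"translation": [0, 0.001, 0], "rotation": [0, 0, 0]}, {"translation": [0, 0.001, 0], "rotation": [0, 0, 0]}]'

```text
time: 6.75
tcp_pos: [0.5008, 0.0395, 0.0873]
orientation: [-1.175, -1.261, 1.261]
force: [-0.2, 0.1, 1.7]
gripper_width: 0.0001
```

Call:
arm_command --increments '[{"translation": [0, 0.001, 0], "rotation": [0, 0, 0]}, {"translation": [0, 0.001, 0], "rotation": [0, 0, 0]}, {"translation": [0, 0.001, 0], "rotation": [0, 0, 0]}]'

```text
time: 7.0
tcp_pos: [0.5007, 0.0395, 0.0842]
orientation: [-1.175, -1.261, 1.261]
force: [-1.1, -0.4, 1.2]
gripper_width: 0.0
```

Call:
arm_command --increments '[{"translation": [0, 0.001, 0], "rotation": [0, 0, 0]}, {"translation": [0, 0.001, 0], "rotation": [0, 0, 0]}]'

```text
time: 7.17
tcp_pos: [0.5007, 0.0394, 0.0822]
orientation: [-1.175, -1.261, 1.261]
force: [-0.9, 0.1, 1.3]
gripper_width: -0.0001
```

```bash
python3 - <<'E'
from h import *
to([0.498,0.038,0.088],1.641)
s=snapshot("top"); save(s,"top5",(180,80,330,230),4)
s=snapshot("side"); save(s,"side5",(160,150,320,270),4.5)
for nm in("leaf_front","level_place","knob_grip","foot","pad"):
        print(nm,[(np.round(d["location"],3).tolist(),round(d["conf"],2)) for d in spot_point(s,nm)][:2])
E
```

```text
t 7.17 tcp [0.5007 0.0394 0.0822] az 1.641 ydir [-0. -0. -1.] q1,q7 [-0.35  1.63] F [-0.9  0.1  1.3] w -0.0001
 tool delta [-0.0013 -0.0058  0.0028]
 rot y -0.0
leaf_front [([0.496, 0.036, 0.105], 0.95), ([0.731, 0.058, 0.082], 0.58)]
level_place [([0.621, -0.0, 0.094], 0.67)]
knob_grip [([0.528, 0.096, 0.136], 0.45)]
foot [([0.528, 0.094, 0.095], 0.46)]
pad [([0.711, 0.369, 0.003], 0.72), ([0.53, -0.268, 0.0], 0.58)]
```

View pics/side5.png

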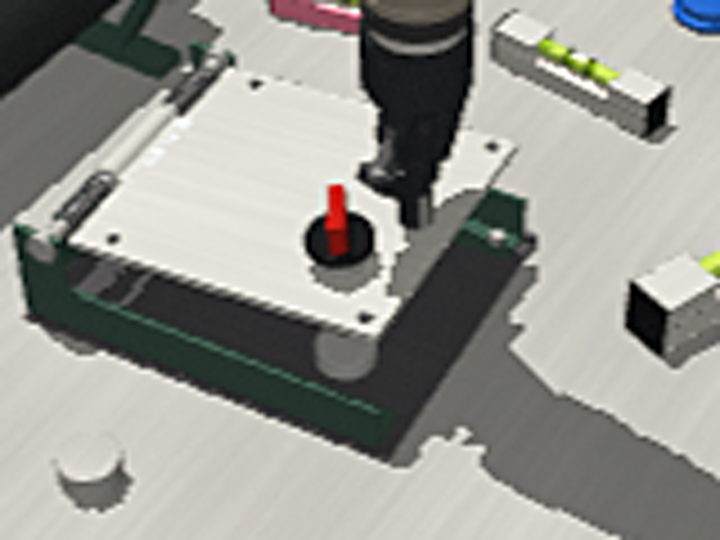

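```bash
python3 - <<'E'
from h import *
s=snapshot("side"); o=get_obs()
cr=lambda X:((proj(s,X)-[160,150])*4.5).round()
print("tcp",cr(o["tcp_pos"]))
for t in (0,.03,.06,.09,.12): print(t,[cr(leafx(t,*p)).tolist() for p in((-.26,.11,.004),(-.26,-.11,.004),(-.24,0,.004),(-.015,.11,.004),(-.205,.055,.056))])
print("pad top",cr([.523,.095,.02]))
E
```

```text
tcp [413. 243.]
0 [[374.0, 355.0], [515.0, 161.0], [422.0, 244.0], [65.0, 237.0], [339.0, 221.0]]
0.03 [[373.0, 347.0], [515.0, 153.0], [422.0, 236.0], [65.0, 237.0], [337.0, 213.0]]
0.06 [[373.0, 338.0], [515.0, 144.0], [422.0, 229.0], [65.0, 236.0], [334.0, 206.0]]
0.09 [[372.0, 330.0], [515.0, 136.0], [421.0, 221.0], [64.0, 236.0], [331.0, 198.0]]
0.12 [[370.0, 321.0], [514.0, 127.0], [420.0, 213.0], [64.0, 235.0], [328.0, 190.0]]
pad top [345. 341.]
```

View pics/top5.png

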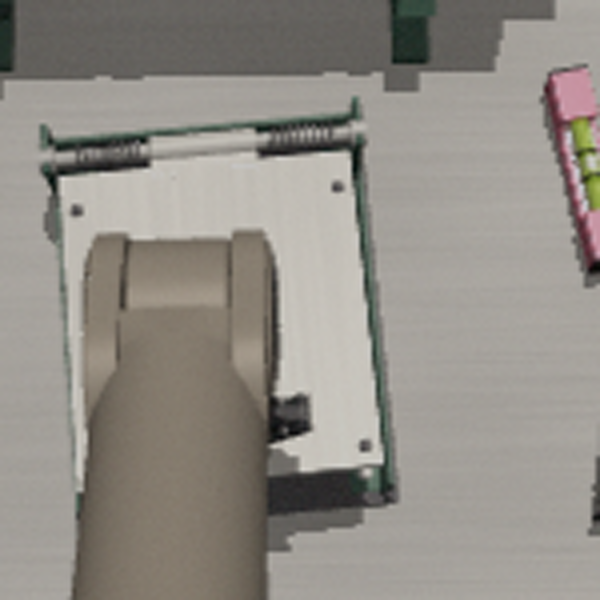

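The tilt still looks like about 0.05, and the finger tips appear higher than the stated TCP. I'll keep lowering in small steps and watch for the foot contact.

Call:
arm_command --increments '[{"translation": [0, 0.0015, 0], "rotation": [0, 0, 0]}, {"translation": [0, 0.0015, 0], "rotation": [0, 0, 0]}, {"translation": [0, 0.001, 0], "rotation": [0, 0, 0]}]'

```text
time: 7.82
tcp_pos: [0.5008, 0.0395, 0.0782]
orientation: [-1.175, -1.261, 1.261]
force: [0.1, 0.3, 1.2]
gripper_width: -0.0
```

```bash
python3 - <<'E'
import plant
print([n for n in dir(plant) if not n.startswith('_')]); print(getattr(plant,"grip_point_offset",None))
E
```

```text
['MotionError', 'close_job', 'cut_out', 'get_obs', 'grip_point_offset', 'snapshot', 'spot_point']
-0.0187
```

Call:
arm_command --increments '[{"translation": [0, 0.001, 0], "rotation": [0, 0, 0]}, {"translation": [0, 0.001, 0], "rotation": [0, 0, 0]}, {"translation": [0, 0.001, 0], "rotation": [0, 0, 0]}]'

```text
time: 8.07
tcp_pos: [0.5006, 0.0395, 0.0752]
orientation: [-1.175, -1.261, 1.261]
force: [-0.3, -1.0, 1.2]
gripper_width: -0.0
```

Call:
arm_command --increments '[{"translation": [0, 0.001, 0], "rotation": [0, 0, 0]}, {"translation": [0, 0.001, 0], "rotation": [0, 0, 0]}, {"translation": [0, 0.001, 0], "rotation": [0, 0, 0]}]'

```text
time: 8.32
tcp_pos: [0.5005, 0.0395, 0.0721]
orientation: [-1.175, -1.26, 1.261]
force: [-0.5, 0.8, 1.3]
gripper_width: -0.0002
```

Call:
arm_command --increments '[{"translation": [0, 0.001, 0], "rotation": [0, 0, 0]}, {"translation": [0, 0.001, 0], "rotation": [0, 0, 0]}, {"translation": [0, 0.001, 0], "rotation": [0, 0, 0]}]'

```text
time: 8.57
tcp_pos: [0.5006, 0.0395, 0.0692]
orientation: [-1.175, -1.261, 1.261]
force: [-1.6, -0.5, 1.5]
gripper_width: 0.0
```

```bash
python3 - <<'E'
from h import *
to([0.498,0.038,0.088],1.641)
s=snapshot("side"); save(s,"side6",(160,150,320,270),4.5)
for nm in("leaf_front","level_place","knob_grip","foot"):
        print(nm,[(np.round(d["location"],3).tolist(),round(d["conf"],2)) for d in spot_point(s,nm)][:2])
E
```

```text
t 8.57 tcp [0.5006 0.0395 0.0692] az 1.6411 ydir [-0. -0. -1.] q1,q7 [-0.35  1.64] F [-1.6 -0.5  1.5] w 0.0
 tool delta [-0.0013 -0.0188  0.0027]
 rot y 0.0001
leaf_front [([0.497, 0.036, 0.093], 0.91)]
level_place [([0.619, -0.001, 0.087], 0.85)]
knob_grip []
foot [([0.526, 0.096, 0.084], 0.65)]
```

View pics/side6.png

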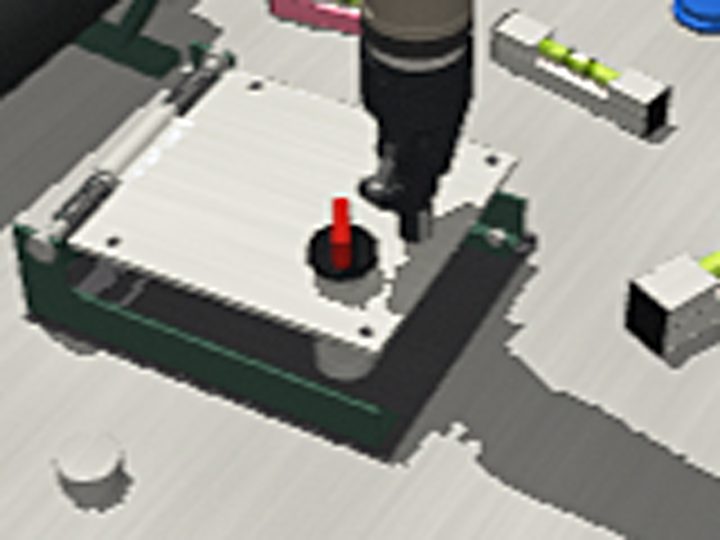

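Call:
arm_command --increments '[{"translation": [0, 0.001, 0], "rotation": [0, 0, 0]}, {"translation": [0, 0.001, 0], "rotation": [0, 0, 0]}, {"translation": [0, 0.001, 0], "rotation": [0, 0, 0]}]'

```text
time: 9.07
tcp_pos: [0.5011, 0.0395, 0.0664]
orientation: [-1.176, -1.261, 1.26]
force: [0.4, 0.1, 1.9]
gripper_width: 0.0002
```

Call:
arm_command --increments '[{"translation": [0, 0.001, 0], "rotation": [0, 0, 0]}, {"translation": [0, 0.001, 0], "rotation": [0, 0, 0]}, {"translation": [0, 0.0005, 0], "rotation": [0, 0, 0]}]'

```text
time: 9.32
tcp_pos: [0.501, 0.0395, 0.0642]
orientation: [-1.175, -1.261, 1.26]
force: [-1.2, 0.0, 7.1]
gripper_width: -0.0003
```

```bash
python3 - <<'E'
from h import *
for k in range(6):
    s=snapshot("side"); o=get_obs(); print(np.round(o["force"],2),np.round(o["tcp_pos"][2],4))
print([(np.round(d["location"],3).tolist(),round(d["conf"],2)) for d in spot_point(s,"leaf_front")][:2])
E
```

```text
[-0.78 -0.44  3.4 ] 0.0642
[ 0.33 -0.23  4.98] 0.0642
[-0.66  0.14  3.97] 0.0642
[-0.14  0.12  4.58] 0.0642
[-1.21  0.25  6.17] 0.0642
[-1.23  1.17  5.05] 0.0642
[([0.495, 0.034, 0.085], 0.91)]
```

The foot is on the pad: force stepped from about 1.5 to about 5 N with the leaf front at z ≈ 0.085, while the TCP reads 0.064. So the finger tips touch about 20 mm above the reported TCP, and I'll check that at the level. Now rising and going to the level.

Call:
arm_command --increments '[{"translation": [0, -0.01, 0], "rotation": [0, 0, 0]}, {"translation": [0, -0.03, 0], "rotation": [0, 0, 0]}, {"translation": [0, -0.038, 0], "rotation": [0, 0, 0]}, {"translation": [-0.01, -0.038, 0], "rotation": [0, 0, 0]}, {"translation": [-0.038, 0, 0], "rotation": [0, 0, 0]}]' --grip 0.06

```text
time: 10.08
tcp_pos: [0.5097, -0.0006, 0.1875]
orientation: [-1.175, -1.285, 1.258]
force: [2.1, 0.5, 1.4]
gripper_width: 0.0597
```

Call:
arm_command --increments '[{"translation": [-0.038, 0, 0], "rotation": [0, 0, 0]}, {"translation": [-0.038, 0, 0], "rotation": [0, 0, 0]}, {"translation": [-0.038, 0, 0], "rotation": [0, 0, 0]}, {"translation": [-0.038, 0, 0], "rotation": [0, 0, 0]}, {"translation": [-0.038, 0, 0], "rotation": [0, 0, 0]}]'

```text
time: 10.5
tcp_pos: [0.5171, -0.1995, 0.18]
orientation: [-1.175, -1.261, 1.261]
force: [0.5, 0.4, -0.2]
gripper_width: 0.06
```

```bash
python3 - <<'E'
from h import *
to([0.5255,-0.2635,0.12],1.424)
s=snapshot("top"); np.save("t7.npy",s,allow_pickle=True); save(s,"top7",(180,80,380,230),4)
print([(np.round(d["location"],4).tolist(),round(d["conf"],2)) for d in spot_point(s,"level")][:3])
E
```

```text
t 10.5 tcp [ 0.5171 -0.1995  0.18  ] az 1.6414 ydir [ 0.  0. -1.] q1,q7 [0.01 2.11] F [ 0.5  0.4 -0.2] w 0.06
 tool delta [-0.0645  0.06   -0.0038]
 rot y 0.2174
[([0.3169, -0.1307, -0.0006], 0.59), ([0.7311, -0.2445, 0.0005], 0.55)]
```

View pics/top7.png

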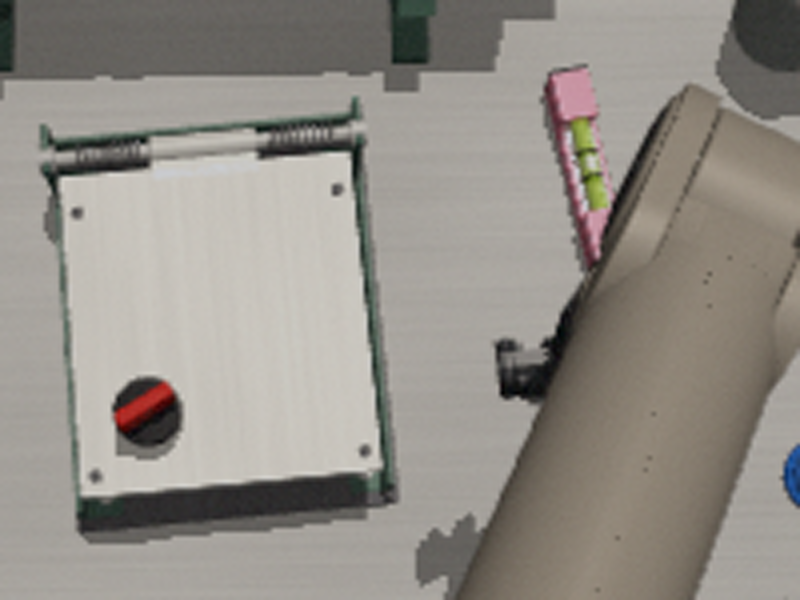

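The leaf lies flat and the knob shows at crop (146,408). The forearm now hides the level. Next I'll centre over it.

Call:
arm_command --increments '[{"translation": [0, 0.01, 0], "rotation": [0, 0.1087, 0]}, {"translation": [0, 0.01, 0], "rotation": [0, 0.1087, 0]}, {"translation": [-0.031, 0.015, -0.009], "rotation": [0, 0, 0]}, {"translation": [-0.031, 0.02, -0.0088], "rotation": [0, 0, 0]}, {"translation": [0, 0.015, 0], "rotation": [0, 0, 0]}]'

```text
time: 11.02
tcp_pos: [0.5242, -0.2697, 0.109]
orientation: [-1.283, -1.091, 1.1]
force: [-1.9, -2.1, -0.5]
gripper_width: 0.0599
```

Call:
arm_command --increments '[{"translation": [0, 0.01, 0], "rotation": [0, 0, 0]}, {"translation": [0, 0.01, 0], "rotation": [0, 0, 0]}, {"translation": [0, 0, 0], "rotation": [0, 0, 0]}]'

```text
time: 11.27
tcp_pos: [0.525, -0.259, 0.0875]
orientation: [-1.269, -1.1, 1.101]
force: [-0.5, -0.5, 0.4]
gripper_width: 0.0598
```

```bash
python3 - <<'E'
from h import *
to([0.5255,-0.2635,0.03],1.424)
s=snapshot("side"); save(s,"side8",(180,80,380,230),4); o=get_obs(); print(((proj(s,o["tcp_pos"])-[180,80])*4).round())
s=snapshot("top"); save(s,"top8",(280,100,400,220),5);print(((proj(s,o["tcp_pos"])-[280,100])*5).round())
E
```

```text
t 11.27 tcp [ 0.525  -0.259   0.0875] az 1.4257 ydir [-0.004  0.003 -1.   ] q1,q7 [0.1  2.06] F [-0.5 -0.5  0.4] w 0.0598
 tool delta [-0.0045  0.0575 -0.0014]
 rot y 0.0017
[436. 285.]
[294. 400.]
```

View pics/side8.png

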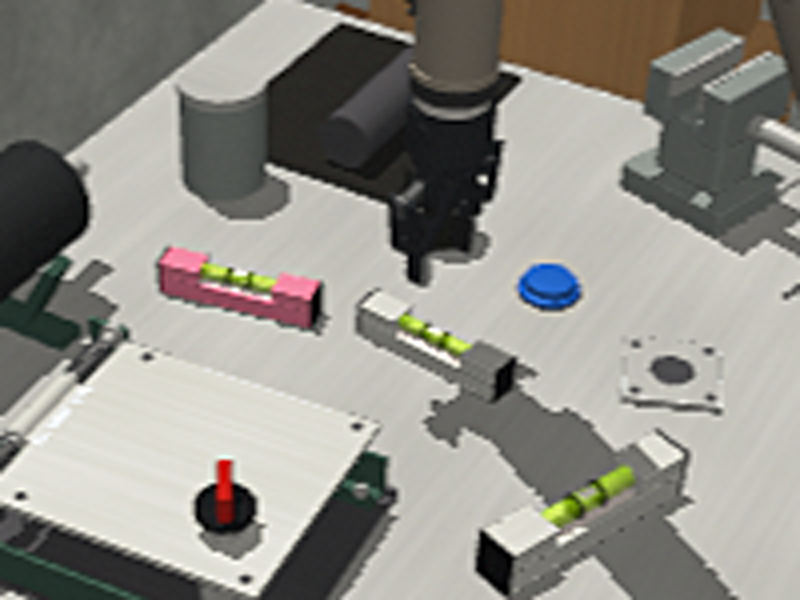

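View pics/top8.png

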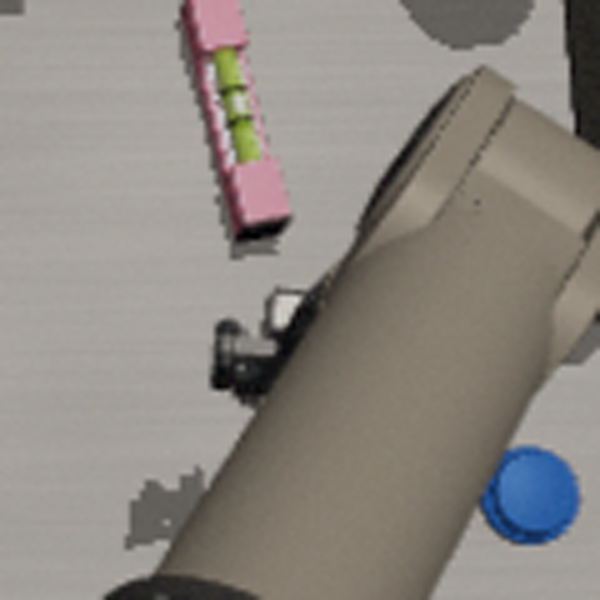

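The side view shows both fingers straddling the level's middle (tips near crop (415,280) and (455,260), level at (435,340)). The TCP projects about 15 crop px below the tips. I'll descend.

Call:
arm_command --increments '[{"translation": [-0.0045, 0.02, -0.001], "rotation": [0, 0, 0]}, {"translation": [0, 0.02, 0], "rotation": [0, 0, 0]}, {"translation": [0, 0.02, 0], "rotation": [0, 0, 0]}, {"translation": [0, 0.015, 0], "rotation": [0, 0, 0]}, {"translation": [0, 0.01, 0], "rotation": [0, 0, 0]}]'

```text
time: 11.78
tcp_pos: [0.5267, -0.2652, 0.0044]
orientation: [-1.274, -1.102, 1.101]
force: [-0.4, -1.0, -0.0]
gripper_width: 0.0601
```

```bash
python3 - <<'E'
from h import *
to([0.5255,-0.2635,0.0],1.424)
s=snapshot("side"); save(s,"side9",(240,110,340,190),7); o=get_obs(); print(((proj(s,o["tcp_pos"])-[240,110])*7).round())
s=snapshot("top"); save(s,"top9",(280,120,380,220),5);print(((proj(s,o["tcp_pos"])-[280,120])*5).round())
E
```

```text
t 11.78 tcp [ 0.5267 -0.2652  0.0044] az 1.4254 ydir [ 0.     0.001 -1.   ] q1,q7 [0.14 2.11] F [-0.4 -1.  -0. ] w 0.0601
 tool delta [0.0015 0.0044 0.0015]
 rot y 0.0014
[338. 414.]
[274. 326.]
```

View pics/side9.png

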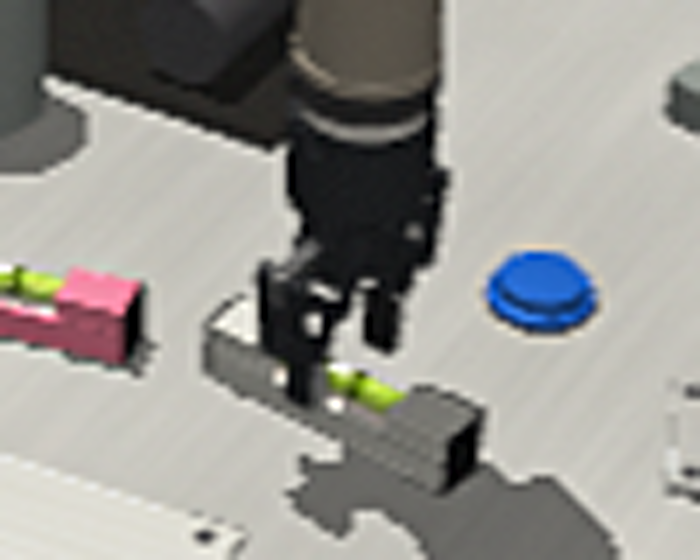

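View pics/top9.png

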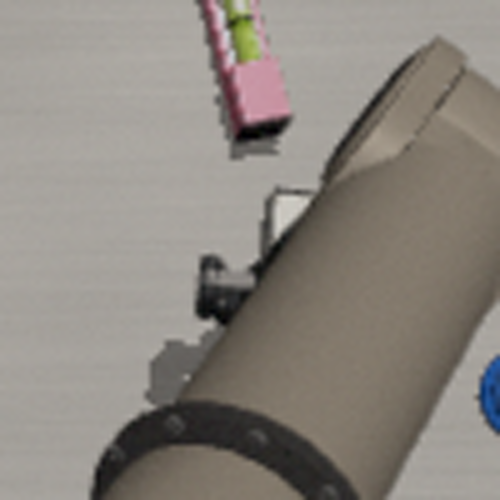

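```bash
python3 - <<'E'
from h import *
s=snapshot("side"); o=get_obs(); cr=lambda X:((proj(s,X)-[240,110])*7).round().tolist()
M=Rn.from_rotvec(o["orientation"]).as_matrix(); p=np.array(o["tcp_pos"])
for z in (0,.01,.02,.03): print("near finger",z,cr([*(p+M[:,0]*.037)[:2],z]),"far",cr([*(p-M[:,0]*.037)[:2],z]))
c=np.array([.5255,-.2635,0]);ax=np.array([np.cos(-.147),np.sin(-.147),0]);ay=np.array([-ax[1],ax[0],0])
for u,v,z in((.08,.015,.036),(-.08,.015,.036),(.08,.015,0),(-.08,.015,0),(-.08,-.015,.036),(-.08,-.015,0),(0,.015,.02)): print((u,v,z),cr(c+u*ax+v*ay+[0,0,z]))
E
```

```text
near finger 0 [295.0, 451.0] far [377.0, 384.0]
near finger 0.01 [296.0, 436.0] far [378.0, 369.0]
near finger 0.02 [297.0, 421.0] far [379.0, 354.0]
near finger 0.03 [298.0, 406.0] far [381.0, 339.0]
(0.08, 0.015, 0.036) [203.0, 320.0]
(-0.08, 0.015, 0.036) [450.0, 443.0]
(0.08, 0.015, 0) [201.0, 373.0]
(-0.08, 0.015, 0) [444.0, 497.0]
(-0.08, -0.015, 0.036) [483.0, 415.0]
(-0.08, -0.015, 0) [477.0, 468.0]
(0, 0.015, 0.02) [322.0, 404.0]
```

The open tips sit at z ≈ 0.03 with the TCP at 0.004, so the tips are about 26 mm behind the TCP at this opening. I need about 20 mm more, guarded by force.

Call:
arm_command --increments '[{"translation": [0.0015, 0.005, 0.0015], "rotation": [0, 0, 0]}, {"translation": [0, 0.005, 0], "rotation": [0, 0, 0]}, {"translation": [0, 0.004, 0], "rotation": [0, 0, 0]}, {"translation": [0, 0.003, 0], "rotation": [0, 0, 0]}, {"translation": [0, 0.002, 0], "rotation": [0, 0, 0]}]'

```text
time: 12.35
tcp_pos: [0.525, -0.2647, -0.0145]
orientation: [-1.275, -1.1, 1.1]
force: [0.6, 0.6, -0.5]
gripper_width: 0.0599
```

```bash
python3 - <<'E'
from h import *
to([0.5255,-0.2635,-.015],1.424)
s=snapshot("side"); save(s,"side10",(240,110,340,190),7)
E
```

```text
t 12.35 tcp [ 0.525  -0.2647 -0.0145] az 1.4237 ydir [-0.  0. -1.] q1,q7 [0.14 2.12] F [ 0.6  0.6 -0.5] w 0.0599
 tool delta [ 0.0012  0.0005 -0.0004]
 rot y -0.0003
```

View pics/side10.png

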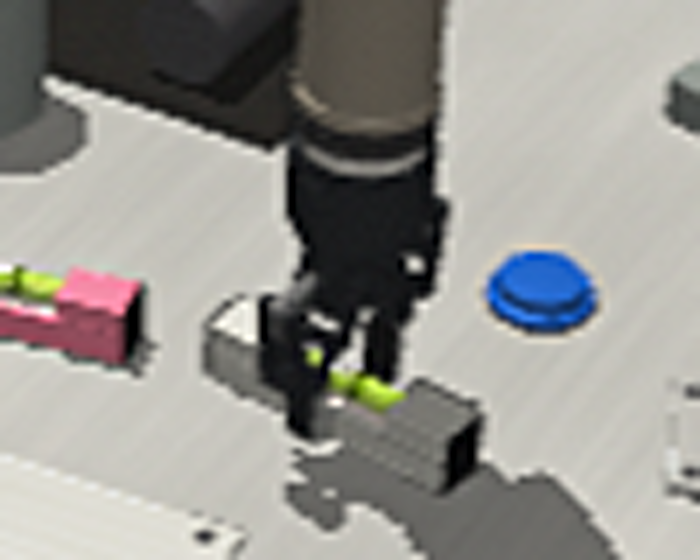

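The near tip is now at crop (305,435), z ≈ 0.01, beside the lower block with no force. I'll close.

Call:
arm_command --increments '[{"translation": [0, 0, 0], "rotation": [0, 0, 0]}, {"translation": [0, 0, 0], "rotation": [0, 0, 0]}, {"translation": [0, 0, 0], "rotation": [0, 0, 0]}, {"translation": [0, 0, 0], "rotation": [0, 0, 0]}, {"translation": [0, 0, 0], "rotation": [0, 0, 0]}]' --grip 0.02 --newtons 40

```text
time: 12.82
tcp_pos: [0.5254, -0.2654, -0.0137]
orientation: [-1.277, -1.1, 1.1]
force: [-0.5, -0.1, 1.6]
gripper_width: 0.0292
```

Call:
arm_command --increments '[{"translation": [0, -0.005, 0], "rotation": [0, 0, 0]}, {"translation": [0, -0.015, 0], "rotation": [0, 0, 0]}, {"translation": [0, -0.03, 0], "rotation": [0, 0, 0]}, {"translation": [0, -0.035, 0], "rotation": [0, 0, 0]}, {"translation": [0, -0.035, 0], "rotation": [0, 0, 0]}]'

```text
time: 13.23
tcp_pos: [0.5233, -0.2634, 0.1055]
orientation: [-1.271, -1.098, 1.101]
force: [0.9, -1.2, -2.6]
gripper_width: 0.0292
```

```bash
python3 - <<'E'
from h import *
to(leafx(0.012,-.12,-.05,.1),1.641)
s=snapshot("side"); save(s,"side11",(180,80,380,230),4)
E
```

```text
t 13.23 tcp [ 0.5233 -0.2634  0.1055] az 1.4237 ydir [-0.004  0.002 -1.   ] q1,q7 [0.1  2.06] F [ 0.9 -1.2 -2.6] w 0.0292
 tool delta [ 0.2714 -0.0758 -0.0552]
 rot y -0.2173
```

View pics/side11.png

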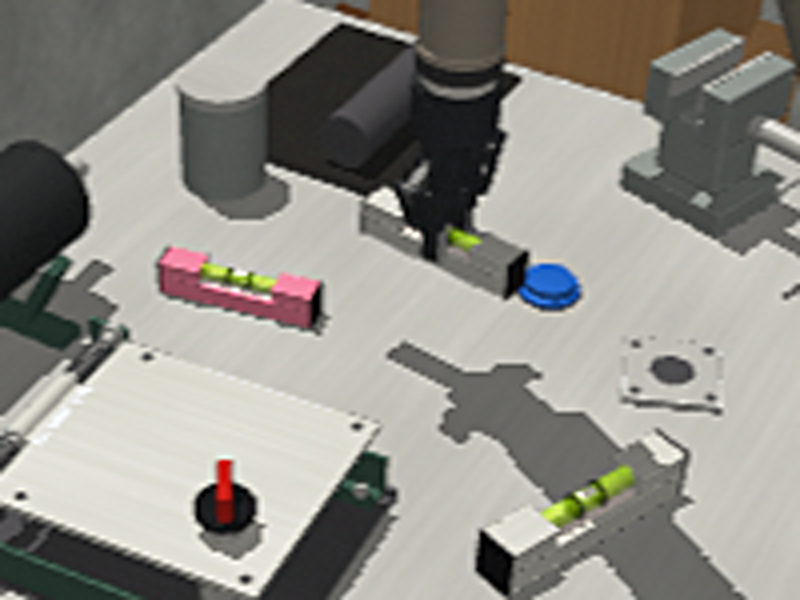

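The level is gripped and hangs horizontal, with width reading 29 mm and force consistent with its weight. I'll turn it to the leaf's axis and carry it over.

Call:
arm_command --increments '[{"translation": [0, -0.01, 0], "rotation": [0, -0.1087, 0]}, {"translation": [0, -0.01, 0], "rotation": [0, -0.1087, 0]}, {"translation": [0.031, 0, -0.0139], "rotation": [0, 0, 0]}, {"translation": [0.031, 0, -0.0139], "rotation": [0, 0, 0]}, {"translation": [0.031, 0, -0.0139], "rotation": [0, 0, 0]}]'

```text
time: 13.7
tcp_pos: [0.5594, -0.1682, 0.1253]
orientation: [-1.175, -1.258, 1.259]
force: [1.6, 0.9, -3.2]
gripper_width: 0.0287
```

Call:
arm_command --increments '[{"translation": [0.031, 0, -0.0139], "rotation": [0, 0, 0]}, {"translation": [0.031, 0, -0.0139], "rotation": [0, 0, 0]}, {"translation": [0.031, 0, -0.0139], "rotation": [0, 0, 0]}, {"translation": [0.031, 0, -0.0139], "rotation": [0, 0, 0]}, {"translation": [0.028, 0, -0.0139], "rotation": [0, 0, 0]}]'

```text
time: 14.12
tcp_pos: [0.6179, -0.0094, 0.1247]
orientation: [-1.171, -1.261, 1.262]
force: [-0.1, -0.2, -3.5]
gripper_width: 0.0288
```

Call:
arm_command --increments '[{"translation": [0, 0.01, 0], "rotation": [0, 0, 0]}, {"translation": [0, 0.005, 0], "rotation": [0, 0, 0]}]'

```text
time: 14.28
tcp_pos: [0.6182, -0.0074, 0.1088]
orientation: [-1.168, -1.265, 1.265]
force: [-0.5, -1.2, -3.5]
gripper_width: 0.0291
```

```bash
python3 - <<'E'
from h import *
to([.6168,-.008,.0715],1.641)
s=snapshot("side"); save(s,"side12",(160,110,320,270),4)
s=snapshot("top"); save(s,"top12",(180,80,330,230),4)
E
```

```text
t 14.28 tcp [ 0.6182 -0.0074  0.1088] az 1.6483 ydir [-0.003  0.003 -1.   ] q1,q7 [-0.25  1.78] F [-0.5 -1.2 -3.5] w 0.0291
 tool delta [-0.0005  0.0373  0.0013]
 rot y 0.0073
```

View pics/side12.png

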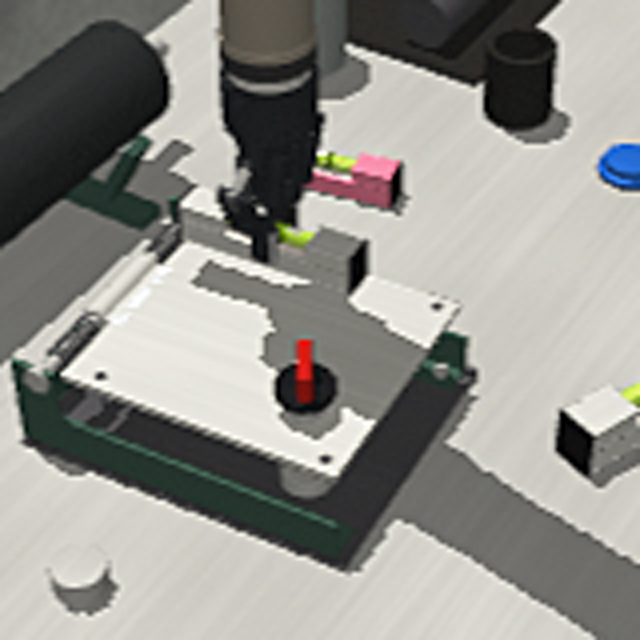

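View pics/top12.png

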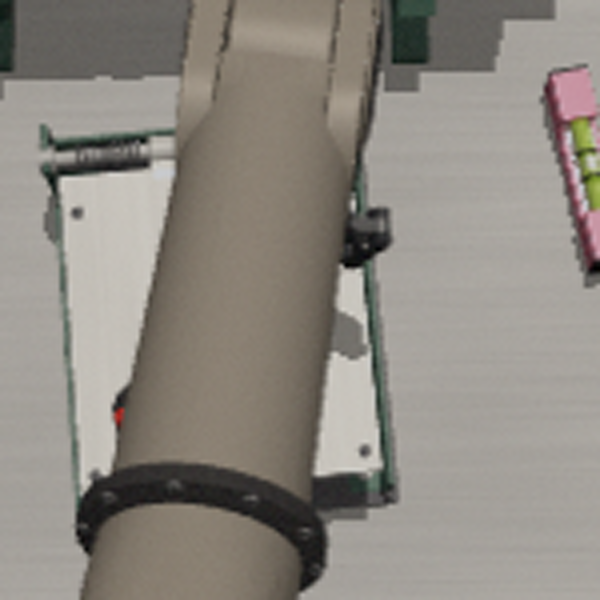

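The level is above the right half of the leaf, along its axis. I'll lower it onto the plate.

Call:
arm_command --increments '[{"translation": [0, 0.012, 0.0013], "rotation": [0, 0.007, 0]}, {"translation": [0, 0.01, 0], "rotation": [0, 0, 0]}, {"translation": [0, 0.006, 0], "rotation": [0, 0, 0]}, {"translation": [0, 0.003, 0], "rotation": [0, 0, 0]}, {"translation": [0, 0, 0], "rotation": [0, 0, 0]}]'

```text
time: 14.8
tcp_pos: [0.6164, -0.0133, 0.0787]
orientation: [-1.177, -1.253, 1.256]
force: [0.1, -0.0, -3.4]
gripper_width: 0.0289
```

Call:
arm_command --increments '[{"translation": [0, 0.001, 0], "rotation": [0, 0, 0]}, {"translation": [0, 0.001, 0], "rotation": [0, 0, 0]}]'

```text
time: 14.97
tcp_pos: [0.6181, -0.0129, 0.0784]
orientation: [-1.18, -1.256, 1.255]
force: [-0.1, 0.5, -4.1]
gripper_width: 0.0287
```

```bash
python3 - <<'E'
from h import *
to([.6168,-.008,.0715],1.641)
E
```

```text
t 14.97 tcp [ 0.6181 -0.0129  0.0784] az 1.6338 ydir [ 0.001 -0.    -1.   ] q1,q7 [-0.24  1.79] F [-0.1  0.5 -4.1] w 0.0287
 tool delta [0.0049 0.0069 0.001 ]
 rot y -0.0072
```

Call:
arm_command --increments '[{"translation": [0.005, 0.002, 0.001], "rotation": [0, -0.007, 0]}, {"translation": [0, 0.0015, 0], "rotation": [0, 0, 0]}, {"translation": [0, 0.001, 0], "rotation": [0, 0, 0]}, {"translation": [0, 0.001, 0], "rotation": [0, 0, 0]}]'

```text
time: 15.3
tcp_pos: [0.6162, -0.0073, 0.0723]
orientation: [-1.175, -1.261, 1.261]
force: [-0.8, -0.6, -3.8]
gripper_width: 0.0287
```

Call:
arm_command --increments '[{"translation": [0, 0.001, 0], "rotation": [0, 0, 0]}, {"translation": [0, 0.0005, 0], "rotation": [0, 0, 0]}, {"translation": [0, 0, 0], "rotation": [0, 0, 0]}]'

```text
time: 15.55
tcp_pos: [0.6163, -0.0078, 0.071]
orientation: [-1.175, -1.261, 1.261]
force: [-0.4, 0.5, -1.6]
gripper_width: 0.029
```

```bash
python3 - <<'E'
from h import *
to([.6168,-.008,.0715],1.641)
s=snapshot("side"); save(s,"side13",(160,110,320,270),4)
E
```

```text
t 15.55 tcp [ 0.6163 -0.0078  0.071 ] az 1.6409 ydir [ 0. -0. -1.] q1,q7 [-0.25  1.79] F [-0.4  0.5 -1.6] w 0.029
 tool delta [-0.0002 -0.0005 -0.0005]
 rot y -0.0001
```

View pics/side13.png

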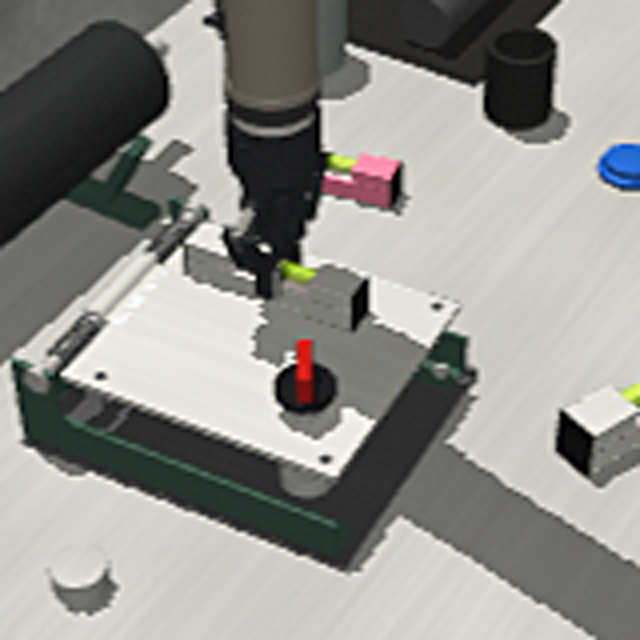

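The weight is partly taken (-3.8 → -1.6 N), so the level touches the leaf. I'll seat it, then open and rise.

Call:
arm_command --increments '[{"translation": [0, 0.0005, 0], "rotation": [0, 0, 0]}, {"translation": [0, 0, 0], "rotation": [0, 0, 0]}]'

```text
time: 15.77
tcp_pos: [0.6162, -0.0078, 0.0709]
orientation: [-1.175, -1.261, 1.26]
force: [-0.9, 0.3, 1.0]
gripper_width: 0.0289
```

Call:
arm_command --increments '[{"translation": [0, 0, 0], "rotation": [0, 0, 0]}, {"translation": [0, 0, 0], "rotation": [0, 0, 0]}, {"translation": [0, 0, 0], "rotation": [0, 0, 0]}, {"translation": [0, -0.01, 0], "rotation": [0, 0, 0]}, {"translation": [0, -0.025, 0], "rotation": [0, 0, 0]}]' --grip 0.055

```text
time: 16.18
tcp_pos: [0.6132, -0.0074, 0.1025]
orientation: [-1.169, -1.255, 1.264]
force: [-0.0, 0.8, -0.1]
gripper_width: 0.0552
```

Call:
arm_command --increments '[{"translation": [0, -0.035, 0], "rotation": [0, 0, 0]}, {"translation": [0, -0.035, 0], "rotation": [0, 0, 0]}, {"translation": [0.02, -0.02, 0.03], "rotation": [0, 0, 0]}, {"translation": [0.025, 0, 0.03], "rotation": [0, 0, 0]}, {"translation": [0.025, 0, 0.03], "rotation": [0, 0, 0]}]'

```text
time: 16.6
tcp_pos: [0.5225, 0.0554, 0.1982]
orientation: [-1.181, -1.264, 1.255]
force: [-0.3, 1.7, -0.1]
gripper_width: 0.0552
```

```bash
python3 - <<'E'
from h import *
to([.5247,.0955,.19],1.641)
s=snapshot("side"); save(s,"side14",(160,110,320,270),4); np.save("s14.npy",s,allow_pickle=True)
s=snapshot("top"); save(s,"top14",(180,80,330,230),5); np.save("t14.npy",s,allow_pickle=True)
E
```

```text
t 16.6 tcp [0.5225 0.0554 0.1982] az 1.6383 ydir [ 0.006  0.001 -1.   ] q1,q7 [-0.43  1.59] F [-0.3  1.7 -0.1] w 0.0552
 tool delta [ 0.0398  0.0083 -0.0048]
 rot y -0.0027
```

View pics/side14.png

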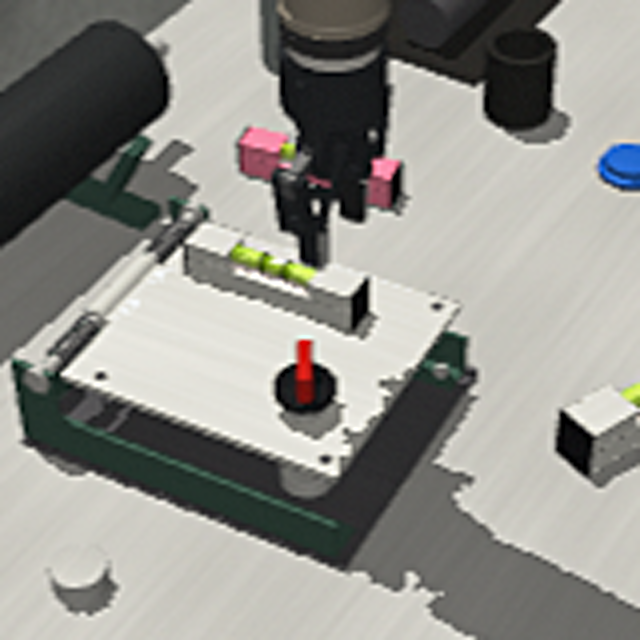

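View pics/top14.png

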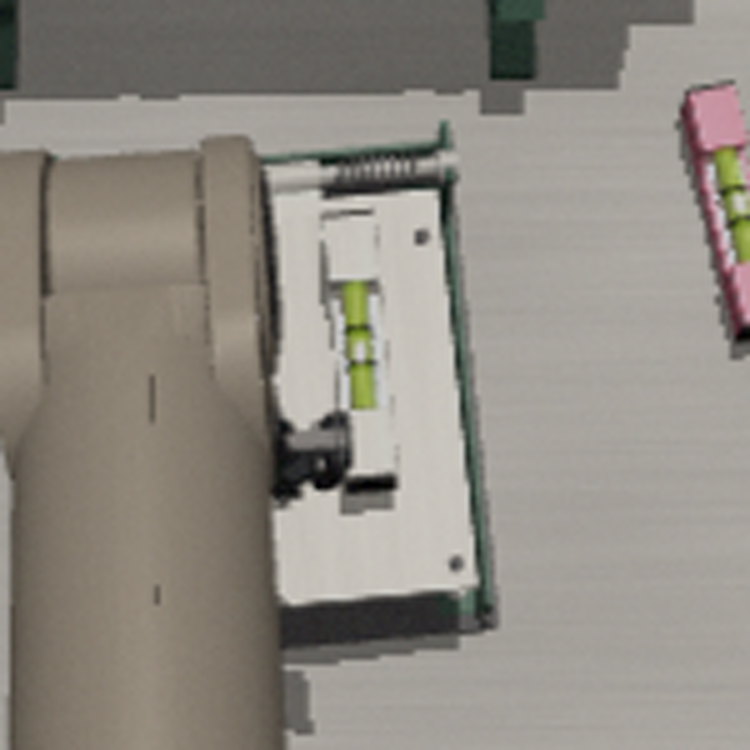

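The level lies along the leaf, and its vial is clearly visible in the top view at crop (359,345). Next I'll measure the bubble profile along the vial and the wing's direction.

```bash
cat >> h.py <<'E'
def leveldir(s):
    pass
def vial(s,c,ax,z=0.115,name=None,L=0.045):
    # profile along vial axis through world point c (x,y), direction ax; returns u (m), blue (white/green contrast), green
    us=np.arange(-L,L,0.0005); im=s["image"].astype(np.float32)
    P=np.array([proj(s,[c[0]+u*ax[0],c[1]+u*ax[1],z]) for u in us],np.float32)
    n=np.array([P[-1]-P[0]])[0]; n=np.array([-n[1],n[0]])/np.linalg.norm(n)
    acc=0
    for k in (-.6,0,.6):
        Q=P+np.float32(k)*n.astype(np.float32); acc=acc+cv2.remap(im,Q[:,0].reshape(1,-1).astype(np.float32),Q[:,1].reshape(1,-1).astype(np.float32),cv2.INTER_LINEAR)[0]
    return us,acc/3,P
E
python3 - <<'E'
from h import *
s=np.load("t14.npy",allow_pickle=True).item()
im=s["image"].astype(int); g=(im[...,1]-im[...,0]>60)
ys,xs=np.nonzero(g[80:230,240:280]); ys+=80; xs+=240
P=np.array([onz(s,(x,y),.115)[:2] for x,y in zip(xs,ys)]); print(len(xs),P.mean(0),xs.mean(),ys.mean())
cv2.imwrite("pics/t14z.png",cv2.resize(s["image"][115:185,235:270],None,fx=14,fy=8,interpolation=cv2.INTER_NEAREST))
(cx,cy),sz,ang=cv2.minAreaRect((P*1000).astype(np.float32)); print(cx,cy,sz,ang)
print(im[125:172,int(round(xs.mean()))-1:int(round(xs.mean()))+2,0].T.tolist())
# wing
s=np.load("t7.npy",allow_pickle=True).item(); im=s["image"].astype(int); red=(im[...,2]>120)&(im[...,1]<70)&(im[...,0]<70)
red[:, :190]=0; red[:,240:]=0; ys,xs=np.nonzero(red); P=np.array([onz(s,(x,y),.135)[:2] for x,y in zip(xs,ys)])
w,v=np.linalg.eigh(np.cov(P.T)); print("wing c",P.mean(0),"ang",np.arctan2(v[1,1],v[0,1]),np.sqrt(12*w),cv2.minAreaRect((P*1000).astype(np.float32)))
print([(np.round(d["location"],4).tolist(),round(d["conf"],2)) for d in spot_point(snapshot("side"),"knob_grip")][:2])
E
```

```text
78 [ 0.61970647 -0.00627204] 251.24358974358975 148.23076923076923
619.2227172851562 -6.210786819458008 (74.6412124633789, 11.466514587402344) 3.9210453033447266
[[189, 188, 189, 190, 190, 189, 191, 189, 188, 188, 194, 83, 63, 72, 71, 71, 72, 75, 71, 70, 29, 32, 65, 82, 106, 107, 104, 48, 29, 62, 61, 63, 72, 72, 86, 83, 86, 190, 163, 164, 142, 146, 147, 130, 122, 111, 110], [190, 189, 187, 189, 189, 191, 191, 189, 189, 191, 192, 87, 69, 82, 84, 88, 85, 86, 85, 77, 42, 36, 71, 134, 182, 184, 182, 95, 46, 71, 71, 72, 70, 70, 64, 66, 76, 189, 189, 191, 190, 190, 191, 190, 189, 188, 189], [190, 192, 190, 191, 192, 191, 191, 190, 190, 191, 189, 83, 59, 68, 68, 66, 67, 68, 69, 62, 27, 40, 73, 150, 189, 193, 195, 109, 62, 83, 83, 80, 79, 74, 73, 71, 85, 184, 187, 189, 189, 191, 189, 189, 190, 189, 190]]
wing c [0.52277923 0.09538436] ang 2.112735754103679 [0.01011407 0.04295986] ((522.650146484375, 95.65534973144531), (9.797913551330566, 42.47762680053711), 30.520915985107422)
[([0.6211, 0.3997, 0.001], 0.64), ([0.5288, 0.0923, 0.1208], 0.47)]
```

View pics/t14z.png

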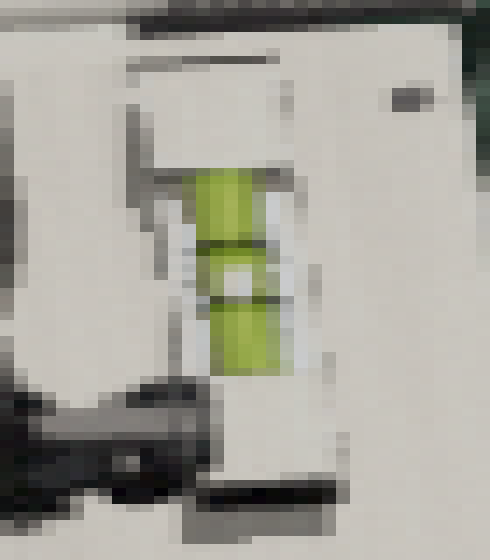

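```bash
cat >> h.py <<'E'
def rows(s):
    # image-row profile of vial: mean of blue at 2 middle columns following axis
    im=s["image"].astype(np.float32); P0=proj(s,[.6580,-.0035,.115]);
    return im
E
python3 - <<'E'
from h import *
for k in range(2):
    s=snapshot("top"); im=s["image"].astype(int); print(get_obs()["time"],im[143:157,250:254,0].T.tolist())
E
```

```text
16.85 [[73, 70, 33, 30, 67, 82, 109, 106, 104, 52, 25, 63, 61, 63], [85, 79, 37, 40, 75, 134, 183, 184, 183, 97, 45, 68, 71, 70], [67, 63, 32, 38, 73, 152, 189, 193, 196, 109, 63, 83, 80, 80], [114, 111, 71, 50, 72, 97, 104, 112, 89, 38, 40, 69, 70, 73]]
16.9 [[70, 69, 33, 28, 65, 81, 108, 106, 104, 49, 28, 64, 64, 62], [86, 77, 45, 41, 71, 134, 183, 186, 182, 96, 50, 67, 69, 71], [68, 62, 34, 42, 75, 150, 189, 193, 195, 108, 65, 83, 79, 81], [114, 110, 70, 57, 70, 97, 104, 110, 89, 40, 36, 68, 70, 73]]
```

The bubble is stationary, its upper edge about 1.2 px lower than centred, i.e. about 4 mm towards the front (front high), as expected. The wing axis is at az 2.11, so I'll grip with tool x at 0.54 and turn anticlockwise from there. Now moving over the knob.

Call:
arm_command --increments '[{"translation": [0.02, 0, -0.002], "rotation": [0, 0, 0]}, {"translation": [0.02, 0, -0.002], "rotation": [0, 0, 0]}, {"translation": [0, 0, 0], "rotation": [0, 0.11, 0]}, {"translation": [0, 0, 0], "rotation": [0, 0.11, 0]}, {"translation": [0, 0, 0], "rotation": [0, 0.11, 0]}]' --grip 0.035

```text
time: 17.32
tcp_pos: [0.5243, 0.0949, 0.1955]
orientation: [-1.325, -1.011, 1.01]
force: [-0.1, -0.8, 1.0]
gripper_width: 0.0349
```

Call:
arm_command --increments '[{"translation": [0, 0, 0], "rotation": [0, 0.11, 0]}, {"translation": [0, 0, 0], "rotation": [0, 0.11, 0]}, {"translation": [0, 0, 0], "rotation": [0, 0.11, 0]}, {"translation": [0, 0, 0], "rotation": [0, 0.11, 0]}, {"translation": [0, 0, 0], "rotation": [0, 0.11, 0]}]'

```text
time: 17.73
tcp_pos: [0.5243, 0.0944, 0.1956]
orientation: [-1.491, -0.59, 0.588]
force: [-0.6, 0.6, 0.2]
gripper_width: 0.035
```

Call:
arm_command --increments '[{"translation": [0, 0.01, 0], "rotation": [0, 0.11, 0]}, {"translation": [0, 0.01, 0], "rotation": [0, 0.106, 0]}, {"translation": [0, 0, 0], "rotation": [0, 0, 0]}, {"translation": [0, 0, 0], "rotation": [0, 0, 0]}]'

```text
time: 18.07
tcp_pos: [0.5234, 0.0948, 0.1751]
orientation: [-1.53, -0.427, 0.428]
force: [-0.2, 0.2, 0.8]
gripper_width: 0.0352
```

```bash
python3 - <<'E'
from h import *
to([.5245,.0955,.11],.542)
s=snapshot("side"); save(s,"side15",(180,110,300,250),4); o=get_obs(); print(((proj(s,o["tcp_pos"])-[180,110])*4).round())
s=snapshot("top"); save(s,"top15",(180,80,330,230),4)
E
```

```text
t 18.07 tcp [0.5234 0.0948 0.1751] az 0.5458 ydir [-0.    -0.001 -1.   ] q1,q7 [-0.61  0.48] F [-0.2  0.2  0.8] w 0.0352
 tool delta [0.0014 0.0651 0.0001]
 rot y 0.0038
[222. 317.]
```

View pics/side15.png

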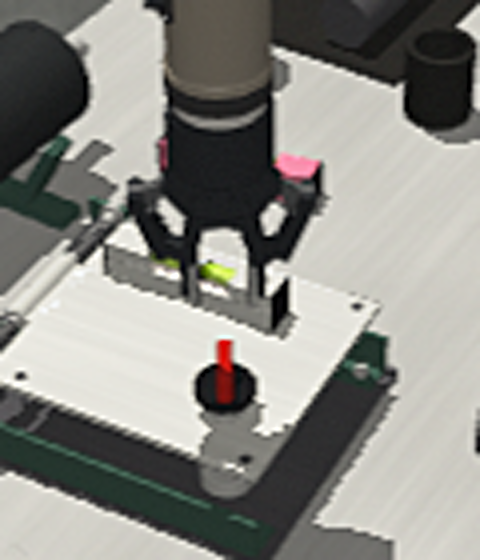

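View pics/top15.png

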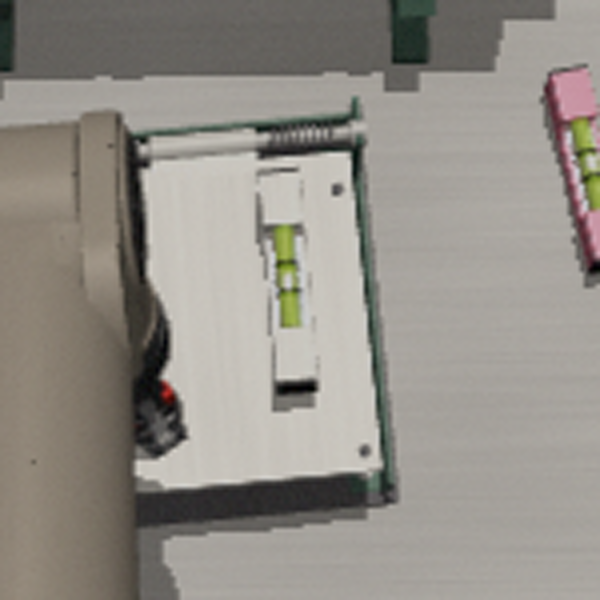

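The fingers stand symmetrically either side of the wing (side crop x 190 and 255, wing at 224), and the vial stays visible from above. I'll descend.

Call:
arm_command --increments '[{"translation": [0.001, 0.02, 0], "rotation": [0, 0.004, 0]}, {"translation": [0, 0.02, 0], "rotation": [0, 0, 0]}, {"translation": [0, 0.015, 0], "rotation": [0, 0, 0]}, {"translation": [0, 0.01, 0], "rotation": [0, 0, 0]}, {"translation": [0, 0.005, 0], "rotation": [0, 0, 0]}]'

```text
time: 18.58
tcp_pos: [0.5232, 0.0963, 0.1044]
orientation: [-1.529, -0.424, 0.426]
force: [0.0, 0.4, -0.1]
gripper_width: 0.0351
```

Call:
arm_command --increments '[{"translation": [0, 0.004, 0], "rotation": [0, 0, 0]}, {"translation": [0, 0.002, 0], "rotation": [0, 0, 0]}, {"translation": [0, 0, 0], "rotation": [0, 0, 0]}]'

```text
time: 18.83
tcp_pos: [0.524, 0.0965, 0.0997]
orientation: [-1.529, -0.425, 0.423]
force: [-0.2, 0.0, 0.4]
gripper_width: 0.035
```

```bash
python3 - <<'E'
from h import *
to([.5245,.0955,.095],.542)
s=snapshot("side"); save(s,"side16",(200,130,280,230),6); o=get_obs(); print(((proj(s,o["tcp_pos"])-[200,130])*6).round())
E
```

```text
t 18.83 tcp [0.524  0.0965 0.0997] az 0.5413 ydir [ 0.001  0.    -1.   ] q1,q7 [-0.59  0.51] F [-0.2  0.   0.4] w 0.035
 tool delta [-0.0001  0.0047 -0.0012]
 rot y -0.0007
[214. 468.]
```

View pics/side16.png

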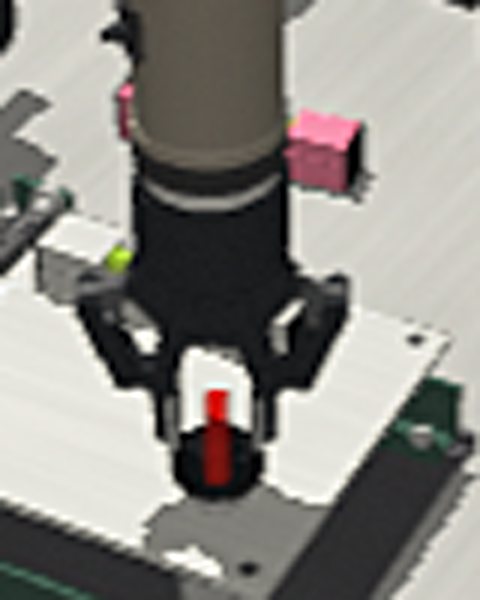

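Both fingers are beside the red wing (crop 165 and 262, wing 216), about 1 cm above the disc. I'll go 5 mm lower and close.

Call:
arm_command --increments '[{"translation": [0, 0.003, -0.001], "rotation": [0, 0, 0]}, {"translation": [0, 0.002, 0], "rotation": [0, 0, 0]}, {"translation": [0, 0, 0], "rotation": [0, 0, 0]}]'

```text
time: 19.13
tcp_pos: [0.5239, 0.0956, 0.0942]
orientation: [-1.529, -0.424, 0.424]
force: [-0.1, 0.9, -0.9]
gripper_width: 0.0349
```

Call:
arm_command --increments '[{"translation": [0, 0, 0], "rotation": [0, 0, 0]}, {"translation": [0, 0, 0], "rotation": [0, 0, 0]}, {"translation": [0, 0, 0], "rotation": [0, 0, 0]}, {"translation": [0, 0, 0], "rotation": [0, 0, 0]}]' --grip 0.002 --newtons 40

```text
time: 19.47
tcp_pos: [0.5241, 0.0957, 0.0945]
orientation: [-1.529, -0.424, 0.424]
force: [0.2, -0.9, 0.9]
gripper_width: 0.011
```

```bash
python3 - <<'E'
from h import *
to([.5245,.0955,.095],.542); o=get_obs(); print(o["wrist_torque"])
s=snapshot("top"); im=s["image"].astype(int); print(im[143:157,250:254,0].T.tolist()); save(s,"top17",(180,80,330,230),5)
E
```

```text
t 19.47 tcp [0.5241 0.0957 0.0945] az 0.5413 ydir [ 0.  0. -1.] q1,q7 [-0.59  0.52] F [ 0.2 -0.9  0.9] w 0.011
 tool delta [ 0.0002 -0.0005 -0.0004]
 rot y -0.0007
[-0.07449395  0.10831944  0.061534  ]
[[70, 69, 31, 34, 66, 80, 109, 108, 103, 49, 32, 62, 62, 75], [86, 78, 43, 37, 73, 135, 183, 185, 183, 95, 46, 73, 71, 71], [71, 62, 31, 40, 76, 153, 188, 193, 196, 109, 62, 85, 81, 81], [114, 110, 73, 56, 71, 98, 104, 112, 89, 31, 39, 67, 74, 75]]
```

View pics/top17.png

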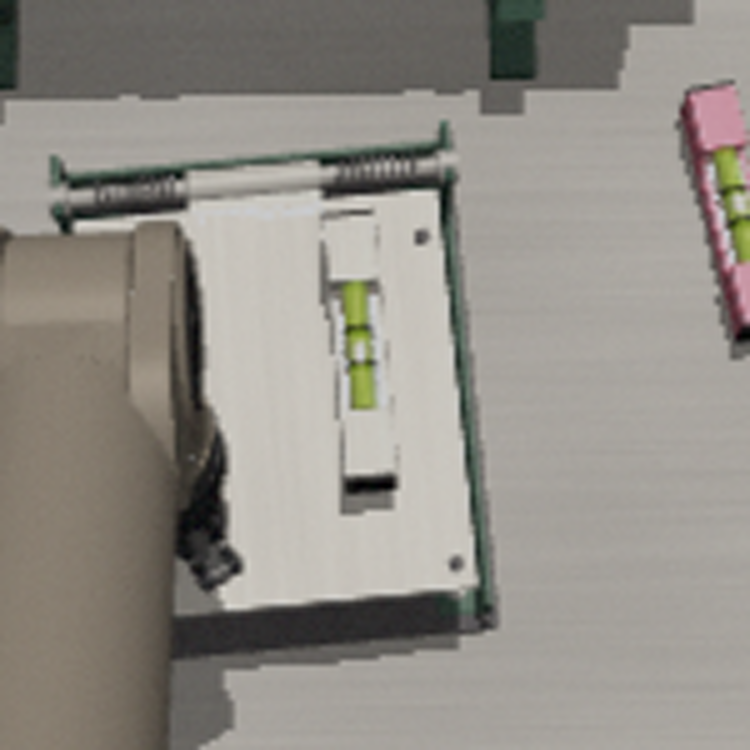

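The wing is gripped (width 11 mm) and the bubble is unchanged. Now I'll press down.

Call:
arm_command --increments '[{"translation": [0, 0.001, 0], "rotation": [0, 0, 0]}, {"translation": [0, 0.001, 0], "rotation": [0, 0, 0]}, {"translation": [0, 0, 0], "rotation": [0, 0, 0]}]'

```text
time: 19.77
tcp_pos: [0.5242, 0.0957, 0.0942]
orientation: [-1.528, -0.425, 0.424]
force: [-2.7, -1.1, 11.6]
gripper_width: 0.0111
```

Call:
arm_command --increments '[{"translation": [0, 0.0005, 0], "rotation": [0, 0, 0]}, {"translation": [0, 0, 0], "rotation": [0, 0, 0]}]'

```text
time: 19.93
tcp_pos: [0.5242, 0.0958, 0.0941]
orientation: [-1.528, -0.425, 0.423]
force: [-4.4, -0.3, 12.9]
gripper_width: 0.011
```

About 13 N. Now turning anticlockwise (az increasing, i.e. negative about tool y), while following down.

Call:
arm_command --increments '[{"translation": [0, 0.0001, 0], "rotation": [0, -0.08, 0]}, {"translation": [0, 0.0001, 0], "rotation": [0, -0.08, 0]}, {"translation": [0, 0.0001, 0], "rotation": [0, -0.08, 0]}, {"translation": [0, 0.0001, 0], "rotation": [0, -0.08, 0]}, {"translation": [0, 0.0001, 0], "rotation": [0, -0.08, 0]}]'

```text
time: 20.35
tcp_pos: [0.5239, 0.0955, 0.0941]
orientation: [-1.441, -0.737, 0.736]
force: [-6.7, -0.9, 17.0]
gripper_width: 0.0112
```

Call:
arm_command --increments '[{"translation": [0, 0.0001, 0], "rotation": [0, -0.08, 0]}, {"translation": [0, 0.0001, 0], "rotation": [0, -0.08, 0]}, {"translation": [0, 0.0001, 0], "rotation": [0, -0.08, 0]}, {"translation": [0, 0.0001, 0], "rotation": [0, -0.08, 0]}, {"translation": [0, 0, 0], "rotation": [0, 0, 0]}]'

```text
time: 20.77
tcp_pos: [0.5237, 0.0951, 0.094]
orientation: [-1.338, -0.98, 0.979]
force: [-7.3, -0.8, 17.9]
gripper_width: 0.0113
```

```bash
python3 - <<'E'
from h import *
to([.5245,.0955,.095],.542); o=get_obs(); print(o["wrist_torque"])
for k in range(4):
    s=snapshot("top"); im=s["image"].astype(int); print(get_obs()["force"].round(1) if hasattr(get_obs()["force"],"round") else get_obs()["force"])
print(im[143:157,250:254,0].T.tolist())
save(s,"top18",(180,80,330,230),5); s=snapshot("side"); save(s,"side18",(200,130,280,230),6)
E
```

```text
t 20.77 tcp [0.5237 0.0951 0.094 ] az 1.2632 ydir [-0.     0.001 -1.   ] q1,q7 [-0.47  1.18] F [-7.3 -0.8 17.9] w 0.0113
 tool delta [ 0.0006 -0.001  -0.0006]
 rot y 0.7212
[-0.40936687  1.63132946  0.09540947]
[-6.7 -2.  18. ]
[-7.  -1.  18.3]
[-6.2 -2.5 17. ]
[-6.4 -1.3 18.8]
[[70, 69, 31, 23, 84, 114, 108, 109, 84, 45, 28, 61, 61, 63], [86, 81, 42, 33, 143, 183, 186, 186, 132, 45, 34, 69, 72, 66], [68, 72, 37, 36, 146, 182, 190, 195, 138, 57, 50, 87, 81, 81], [112, 113, 71, 54, 97, 109, 105, 112, 87, 30, 39, 68, 72, 75]]
```

View pics/side18.png

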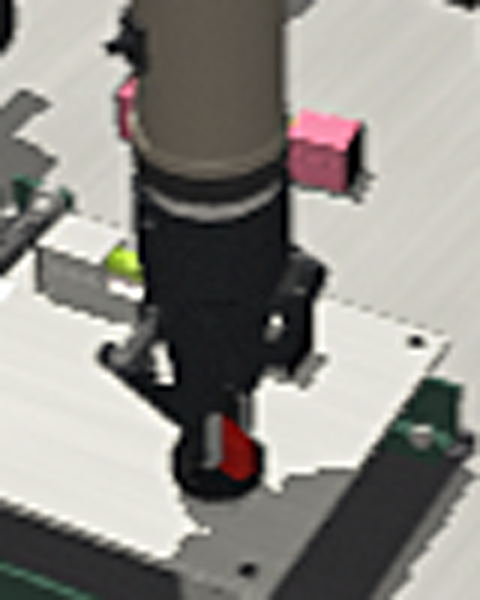

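The wing has turned and the bubble has moved to between the lines: in the top view its edges are at rows 147.4 and 151.5, with the lines at 146.0 and 153.0. I'll hold about a second for it to settle, then re-measure.

Call:
arm_command --increments '[{"translation": [0, 0, 0], "rotation": [0, 0, 0]}, {"translation": [0, 0, 0], "rotation": [0, 0, 0]}, {"translation": [0, 0, 0], "rotation": [0, 0, 0]}, {"translation": [0, 0, 0], "rotation": [0, 0, 0]}, {"translation": [0, 0, 0], "rotation": [0, 0, 0]}]'

```text
time: 21.43
tcp_pos: [0.5238, 0.0951, 0.094]
orientation: [-1.339, -0.978, 0.978]
force: [-6.5, -2.0, 17.9]
gripper_width: 0.0111
```

Call:
arm_command --increments '[{"translation": [0, 0, 0], "rotation": [0, 0, 0]}, {"translation": [0, 0, 0], "rotation": [0, 0, 0]}, {"translation": [0, 0, 0], "rotation": [0, 0, 0]}, {"translation": [0, 0, 0], "rotation": [0, 0, 0]}, {"translation": [0, 0, 0], "rotation": [0, 0, 0]}]'

```text
time: 21.85
tcp_pos: [0.5237, 0.0952, 0.094]
orientation: [-1.339, -0.978, 0.978]
force: [-6.7, -1.2, 17.4]
gripper_width: 0.0106
```

```bash
python3 - <<'E'
from h import *
A=0
for k in range(4):
    s=snapshot("top"); A=A+s["image"].astype(float)/4
print(get_obs()["time"],A[143:157,250:254,0].round().astype(int).T.tolist())
print("green",A[143:157,250:253,1].round().astype(int).T.tolist())
# reference: pink level on the bench (bubble must be at 0): same rows
save({"image":A.astype(np.uint8)},"top19",(225,115,345,195),6)
print("pink",A[108:136,322:332,0].round().astype(int).T.tolist())
E
```

```text
22.05 [[72, 68, 32, 30, 86, 113, 109, 107, 75, 41, 26, 61, 62, 62], [84, 80, 43, 38, 151, 183, 186, 185, 113, 39, 34, 70, 71, 71], [70, 72, 36, 38, 157, 183, 190, 193, 133, 58, 49, 84, 81, 80], [112, 114, 70, 52, 96, 108, 105, 112, 70, 26, 36, 66, 72, 72]]
green [[164, 160, 75, 120, 154, 155, 158, 156, 152, 88, 106, 142, 142, 140], [176, 174, 102, 136, 192, 196, 195, 194, 172, 80, 126, 161, 162, 161], [163, 167, 94, 135, 189, 196, 196, 197, 182, 107, 143, 174, 174, 173]]
pink [[164, 152, 66, 68, 110, 190, 194, 194, 165, 177, 169, 180, 160, 165, 119, 104, 98, 94, 64, 63, 71, 81, 92, 94, 93, 94, 150, 152], [164, 118, 49, 56, 59, 70, 84, 95, 110, 112, 112, 190, 117, 176, 182, 181, 176, 166, 113, 100, 100, 96, 70, 65, 70, 72, 90, 91], [164, 80, 52, 69, 68, 64, 63, 60, 58, 67, 40, 69, 110, 112, 190, 194, 186, 176, 171, 174, 178, 168, 112, 100, 100, 97, 66, 63], [170, 78, 68, 78, 75, 72, 72, 72, 67, 44, 23, 49, 60, 70, 83, 81, 86, 85, 190, 194, 188, 177, 152, 174, 178, 157, 92, 57], [167, 67, 56, 74, 80, 90, 92, 84, 77, 48, 62, 120, 112, 102, 72, 57, 19, 31, 80, 84, 110, 111, 191, 193, 187, 130, 104, 102], [155, 74, 92, 112, 131, 123, 122, 102, 82, 41, 108, 190, 182, 179, 112, 50, 24, 44, 63, 62, 58, 58, 82, 83, 106, 163, 165, 172], [134, 88, 144, 158, 177, 164, 162, 161, 134, 61, 87, 178, 180, 193, 139, 63, 41, 56, 70, 70, 69, 66, 64, 62, 94, 162, 165, 166], [128, 140, 158, 146, 143, 170, 168, 159, 176, 123, 148, 161, 130, 135, 121, 63, 45, 70, 92, 92, 79, 74, 72, 69, 132, 163, 164, 165], [159, 158, 158, 159, 159, 160, 162, 146, 144, 162, 166, 159, 177, 161, 152, 114, 113, 115, 112, 123, 84, 86, 93, 85, 172, 166, 164, 164], [159, 159, 159, 159, 159, 160, 163, 159, 161, 163, 160, 146, 140, 159, 166, 164, 177, 181, 142, 162, 134, 133, 118, 99, 166, 164, 163, 164]]
```

View pics/top19.png

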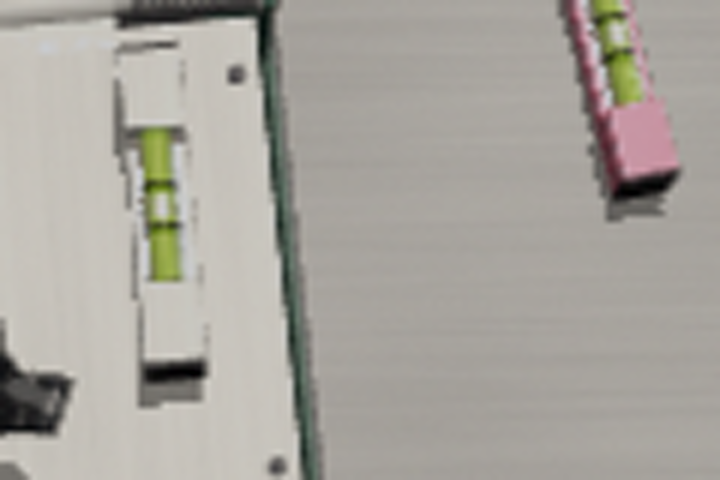

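The bubble looks centred between the lines. As a cross-check I'll apply one measure to all frames: this level when it lay on the bench (zero reference), at placing, and now. It takes whiteness and line centroids along the vial axis.

```bash
cat > bub.py <<'E'
from h import *
def meas(im,c,yaw,s,z,tag):
    im=im.astype(np.float32); ax=np.array([np.cos(yaw),np.sin(yaw),0]); ay=np.array([-ax[1],ax[0],0])
    us=np.arange(-.045,.0451,.0005); vs=np.arange(-.002,.0021,.0005)
    Q=np.array([[proj(s,c+u*ax+v*ay+[0,0,z]) for u in us] for v in vs]).astype(np.float32)
    S=cv2.remap(im,Q[...,0],Q[...,1],cv2.INTER_CUBIC).mean(0) # per u
    B,G,Rr=S.T
    # lines: dark in G
    base=np.median(G[(np.abs(us)<.03)]); dk=np.clip(base-15-G,0,None)
    def cen(w,lo,hi):
        k=(us>lo)&(us<hi); return (w[k]*us[k]).sum()/max(w[k].sum(),1e-6)
    # coarse peaks
    k=np.abs(us)<.03; 
    best=max(((dk[i]+dk[j],us[i],us[j]) for i in range(len(us)) for j in range(len(us)) if k[i] and k[j] and abs(us[j]-us[i]-.021)<.003))
    l1=cen(dk,best[1]-.004,best[1]+.004); l2=cen(dk,best[2]-.004,best[2]+.004)
    gw=np.clip(B-95,0,None); b=cen(gw,l1-.012 if False else -.03,.03)
    kk=us[(B>128)&(np.abs(us)<.03)]
    print(tag,"lines mm",(l1*1e3).round(2),(l2*1e3).round(2),"bubble edges",(kk.min()*1e3).round(1),(kk.max()*1e3).round(1),"centroid",(b*1e3).round(2),"offset(+x=hinge dir) centroid %.2f edges %.2f mm"%((b-(l1+l2)/2)*1e3,((kk.min()+kk.max())/2-(l1+l2)/2)*1e3))
    return us,S
def green_center(im,box,s,z):
    i=im.astype(int); x0,y0,x1,y1=box; g=(i[...,1]-i[...,0]>60)[y0:y1,x0:x1]; ys,xs=np.nonzero(g)
    P=np.array([onz(s,(x+x0,y+y0),z)[:2] for x,y in zip(xs,ys)]); (cx,cy),sz,a=cv2.minAreaRect((P*1000).astype(np.float32)); return np.array([cx/1e3,cy/1e3,0])
E
python3 - <<'E'
from bub import *
s0=np.load("top1.npy",allow_pickle=True).item(); s14=np.load("t14.npy",allow_pickle=True).item()
c=green_center(s0["image"],(325,160,350,210),s0,.029); meas(s0["image"],c,-.147,s0,.029,"own, on bench")
c=green_center(s0["image"],(315,105,340,140),s0,.029); meas(s0["image"],c,.160,s0,.029,"pink bench")
c=green_center(s14["image"],(240,130,265,165),s14,.115); meas(s14["image"],c,.07,s14,.115,"placed, before turning")
A=0
for k in range(4):
    s=snapshot("top"); A=A+s["image"].astype(np.float32)/4
c=green_center(A,(240,130,265,165),s,.115); print(c); meas(A,c,.07,s,.115,"now"); print(get_obs()["force"],get_obs()["time"])
E
```

```text
own, on bench lines mm -9.96 11.12 bubble edges -5.0 6.5 centroid 0.76 offset(+x=hinge dir) centroid 0.18 edges 0.17 mm
pink bench lines mm -9.84 11.1 bubble edges -4.0 6.0 centroid 0.83 offset(+x=hinge dir) centroid 0.21 edges 0.37 mm
placed, before turning lines mm -11.82 9.52 bubble edges -10.0 1.0 centroid -4.49 offset(+x=hinge dir) centroid -3.34 edges -3.35 mm
[ 0.61760333 -0.00644973  0.        ]
now lines mm -9.91 11.09 bubble edges -6.0 6.0 centroid -0.02 offset(+x=hinge dir) centroid -0.61 edges -0.59 mm
[-5.96574804 -2.33225876 17.16873316] 22.25
```

All measures agree: on the bench (zero) +0.2 mm, before turning about -3.4 mm, now -0.6 mm (slightly front high). I'll turn 0.24 rad more to centre it.

Call:
arm_command --increments '[{"translation": [0, 0.0001, 0], "rotation": [0, -0.06, 0]}, {"translation": [0, 0, 0], "rotation": [0, -0.06, 0]}, {"translation": [0, 0.0001, 0], "rotation": [0, -0.06, 0]}, {"translation": [0, 0, 0], "rotation": [0, -0.06, 0]}, {"translation": [0, 0, 0], "rotation": [0, 0, 0]}]'

```text
time: 22.67
tcp_pos: [0.5237, 0.0949, 0.094]
orientation: [-1.24, -1.159, 1.158]
force: [-7.6, -1.9, 19.0]
gripper_width: 0.0112
```

Call:
arm_command --increments '[{"translation": [0, 0, 0], "rotation": [0, 0, 0]}, {"translation": [0, 0, 0], "rotation": [0, 0, 0]}, {"translation": [0, 0, 0], "rotation": [0, 0, 0]}, {"translation": [0, 0, 0], "rotation": [0, 0, 0]}, {"translation": [0, 0, 0], "rotation": [0, 0, 0]}]'

```text
time: 23.08
tcp_pos: [0.5237, 0.0949, 0.094]
orientation: [-1.241, -1.157, 1.157]
force: [-7.6, -1.5, 17.7]
gripper_width: 0.011
```

Call:
arm_command --increments '[{"translation": [0, 0, 0], "rotation": [0, 0, 0]}, {"translation": [0, 0, 0], "rotation": [0, 0, 0]}, {"translation": [0, 0, 0], "rotation": [0, 0, 0]}, {"translation": [0, 0, 0], "rotation": [0, 0, 0]}, {"translation": [0, 0, 0], "rotation": [0, 0, 0]}]'

```text
time: 23.5
tcp_pos: [0.5237, 0.0949, 0.094]
orientation: [-1.241, -1.157, 1.157]
force: [-7.5, -2.0, 18.4]
gripper_width: 0.0114
```

```bash
python3 - <<'E'
from bub import *
A=0
for k in range(6):
    s=snapshot("top"); A=A+s["image"].astype(np.float32)/6; print(np.round(get_obs()["force"],1))
c=green_center(A,(240,130,265,165),s,.115); meas(A,c,.07,s,.115,"now"); save({"image":A.astype(np.uint8)},"top20",(180,100,300,200),6)
to([.5245,.0955,.095],.542); o=get_obs(); print(o["wrist_torque"])
s=snapshot("side"); save(s,"side20",(160,110,320,270),4)
E
```

```text
[-6.3 -0.8 18.7]
[-7.9 -1.8 18.4]
[-7.8 -2.6 18.2]
[-7.  -2.6 19.3]
[-7.6 -1.2 19.2]
[-7.9 -2.1 17.6]
now lines mm -9.73 11.16 bubble edges -5.5 6.5 centroid 0.53 offset(+x=hinge dir) centroid -0.19 edges -0.22 mm
t 23.8 tcp [0.5237 0.0949 0.094 ] az 1.5006 ydir [-0.  0. -1.] q1,q7 [-0.44  1.4 ] F [-7.9 -2.1 17.6] w 0.011
 tool delta [ 0.0007 -0.001  -0.0007]
 rot y 0.9586
[-0.43741958  1.69396767  0.02446002]
```

View pics/top20.png

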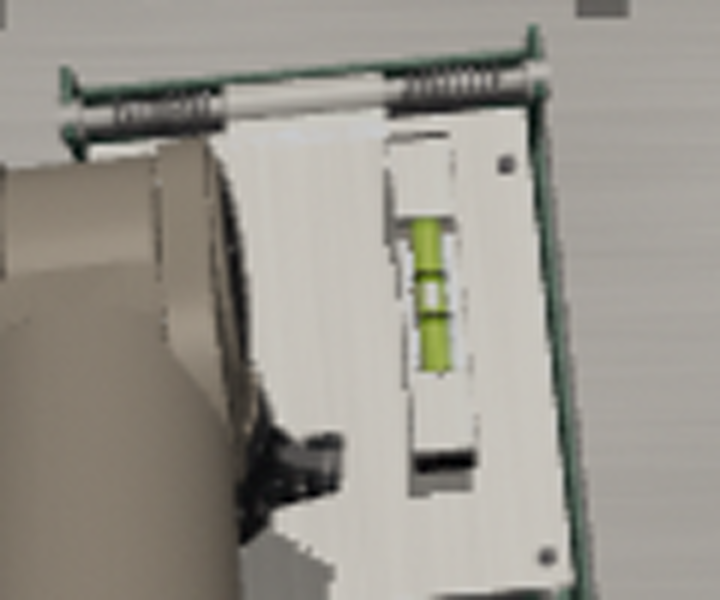

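View pics/side20.png

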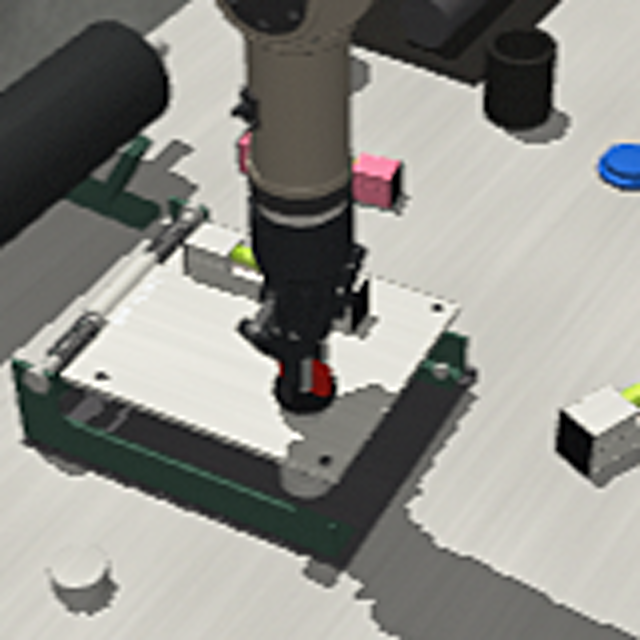

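The bubble is at about -0.4 mm relative to the level's own bench zero, well between the lines. Force is 18.5 N, the leaf is on its foot and the wing is held. One small trim of 0.15 rad more, easing the push slightly to about 17 N.

Call:
arm_command --increments '[{"translation": [0, -0.0001, 0], "rotation": [0, -0.05, 0]}, {"translation": [0, -0.0001, 0], "rotation": [0, -0.05, 0]}, {"translation": [0, -0.0001, 0], "rotation": [0, -0.05, 0]}, {"translation": [0, 0, 0], "rotation": [0, 0, 0]}, {"translation": [0, 0, 0], "rotation": [0, 0, 0]}]'

```text
time: 24.27
tcp_pos: [0.5237, 0.0947, 0.094]
orientation: [-1.17, -1.267, 1.268]
force: [-7.9, -1.3, 17.0]
gripper_width: 0.011
```

Call:
arm_command --increments '[{"translation": [0, 0, 0], "rotation": [0, 0, 0]}, {"translation": [0, 0, 0], "rotation": [0, 0, 0]}, {"translation": [0, 0, 0], "rotation": [0, 0, 0]}, {"translation": [0, 0, 0], "rotation": [0, 0, 0]}, {"translation": [0, 0, 0], "rotation": [0, 0, 0]}]'

```text
time: 24.68
tcp_pos: [0.5237, 0.0947, 0.094]
orientation: [-1.17, -1.267, 1.268]
force: [-6.2, -1.9, 17.7]
gripper_width: 0.0108
```

Call:
arm_command --increments '[{"translation": [0, 0, 0], "rotation": [0, 0, 0]}, {"translation": [0, 0, 0], "rotation": [0, 0, 0]}, {"translation": [0, 0, 0], "rotation": [0, 0, 0]}, {"translation": [0, 0, 0], "rotation": [0, 0, 0]}, {"translation": [0, 0, 0], "rotation": [0, 0, 0]}]'

```text
time: 25.1
tcp_pos: [0.5236, 0.0947, 0.094]
orientation: [-1.17, -1.267, 1.268]
force: [-7.5, -1.1, 17.6]
gripper_width: 0.0111
```

```bash
python3 - <<'E'
from bub import *
A=0;F=[]
for k in range(6):
    s=snapshot("top"); A=A+s["image"].astype(np.float32)/6; F.append(get_obs()["force"])
print(np.mean(F,0).round(1))
c=green_center(A,(240,130,265,165),s,.115); meas(A,c,.07,s,.115,"now"); save({"image":A.astype(np.uint8)},"top21",(235,125,270,170),12)
to([.5245,.0955,.095],.542)
# level yaw relative to leaf: side edges via gradient - use black front end & vial ends
i=A.astype(int); g=(i[...,1]-i[...,0]>60)[130:165,240:265]; ys,xs=np.nonzero(g); P=np.array([onz(s,(x+240,y+130),.115)[:2] for x,y in zip(xs,ys)]); w,v=np.linalg.eigh(np.cov(P.T)); print("vial yaw",np.arctan(v[1,1]/v[0,1]))
E
```

```text
[-6.5 -2.3 17.5]
now lines mm -9.71 11.17 bubble edges -5.5 6.5 centroid 0.71 offset(+x=hinge dir) centroid -0.02 edges -0.23 mm
t 25.4 tcp [0.5237 0.0947 0.0941] az 1.6505 ydir [-0. -0. -1.] q1,q7 [-0.41  1.54] F [-5.5 -2.5 18.3] w 0.0112
 tool delta [ 0.0007 -0.0009 -0.0009]
 rot y 1.1085
vial yaw 0.07008124129885648
```

View pics/top21.png

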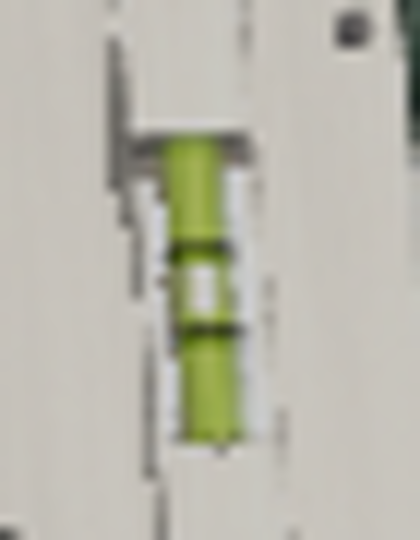

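The picture shows the bubble (crop rows 262–314) midway between the lines (247 and 329). Vial yaw is 0.070, equal to the leaf's, and the steady push is 17.5 N with the wing still gripped. Handing in.

```bash
python3 - <<'E'
from h import *
print(close_job()); o=get_obs(); print(o["time"],np.round(o["force"],1),o["gripper_width"])
E
```

```text
the job is handed in; nothing more can be done
None
the job is handed in; nothing more can be done
```

I lowered the leaf onto its foot, laid the small white level on it, set the knob until the bubble was centred, and handed in at about 25 s, still gripping the wing and pressing. `close_job()` gave no verdict.

**What I did**
- **Leaf:** I pressed it down near `leaf_front` in small steps at about 1–2 N until the foot stopped on the pad, where the force stepped up to about 5 N.
- **Level:** I laid it along x at about leaf y -55 mm. I left the pink one and the longer white one alone.
- **Knob:** I gripped the wing, pressed, and turned it about 1.1 rad anticlockwise.

**Last checks**
- **Bubble:** It sat midway between the lines, within about 0.2 mm, and the level's own reading on the bench agreed to about 0.4 mm.
- **Level direction:** The vial's yaw matched the leaf's, both 0.070 rad.
- **Push and grip:** The downward push was steady at about 17.5 N, with about 7 N sideways, and the wing was still held at 11 mm opening. The force on the pad was not measured directly; I take it to be about the push plus a little of the level's weight.

**What disagreed**
- **Finger tips:** They touched about 20 mm above the reported TCP, so I set heights from force and pictures instead.
- **Knob turning:** It took about 1.1 rad, less than the stated 1.6 to 3.6.
- **Bubble response:** The last two trims moved the bubble less than 3.1 mm per rad, by amounts near my measuring error.

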